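# Lay out the bur-soaking tray at a dental training bench

## Task

The metal soaking trough was left upside down to dry: stand it mouth-up in the blue tray, and then hang every little bur basket inside it by hooking its bent lip over the trough's rim, not touching down on the trough's bottom. One of the three identical cartridge boxes is full and the other two are empty: find it by lifting them and stand the full one upright in the tray next to the trough, leaving the empty ones standing upright on the bench. Leave all the other things on the bench where they are.

Things in the scene. Friction and masses are not known exactly. Their poses are not given: they have to be found in the camera images.
- tray: Blue plastic tray, fixed to the bench, 200 (x) x 260 (y) mm outside, rim 18 mm high, wall and floor 6 mm thick. Origin at the centre of its underside, on the bench; z up.
- trough: Open rectangular metal soaking trough, 100 (x) x 64 (y) mm outside, 60 mm high, walls and bottom 4 mm, about 300 g. Starts upside down on the bench. Origin: centre of its mouth (rim plane); z points from the mouth to the closed bottom: up at the start, straight down once it is mouth-up (the origin is then 60 mm above what it stands on).
- box1: One of 3 identical shut cardboard cartridge boxes, 72 (x) x 48 (y) x 42 (z) mm, paper label on the lid. One of the three, never known beforehand, is full (about 440 g, contents shift a little); the others are empty (about 90 g); they look the same. Origin: centre of the underside, z up. Stands on the left part of the bench.
- box2: One of 3 identical shut cardboard cartridge boxes, 72 (x) x 48 (y) x 42 (z) mm, paper label on the lid. One of the three, never known beforehand, is full (about 440 g, contents shift a little); the others are empty (about 90 g); they look the same. Origin: centre of the underside, z up. Stands on the left part of the bench.
- box3: One of 3 identical shut cardboard cartridge boxes, 72 (x) x 48 (y) x 42 (z) mm, paper label on the lid. One of the three, never known beforehand, is full (about 440 g, contents shift a little); the others are empty (about 90 g); they look the same. Origin: centre of the underside, z up. Stands on the left part of the bench.
- basket1: One of 1 to 3 like bur baskets (absent: None), 45 g, standing. Body 22 (x) x 24 (y) x 34 mm. White grip tab up its middle, 8 mm thick (x), 18 wide, z 44-90. Lip on the -x side: plate 22 wide, underside z 40, top z 44, out to x -23, with a 3 mm leg down to z 26. The 9 mm slot (x -20 to -11), open below, takes a wall; the body then hangs inside it. Origin: centre of underside, z up.
- basket2: One of 1 to 3 like bur baskets (absent: None), 45 g, standing. Body 22 (x) x 24 (y) x 34 mm. White grip tab up its middle, 8 mm thick (x), 18 wide, z 44-90. Lip on the -x side: plate 22 wide, underside z 40, top z 44, out to x -23, with a 3 mm leg down to z 26. The 9 mm slot (x -20 to -11), open below, takes a wall; the body then hangs inside it. Origin: centre of underside, z up.
- basket3: One of 1 to 3 like bur baskets (absent: None), 45 g, standing. Body 22 (x) x 24 (y) x 34 mm. White grip tab up its middle, 8 mm thick (x), 18 wide, z 44-90. Lip on the -x side: plate 22 wide, underside z 40, top z 44, out to x -23, with a 3 mm leg down to z 26. The 9 mm slot (x -20 to -11), open below, takes a wall; the body then hangs inside it. Origin: centre of underside, z up.
- model: Bystander, to be left where it is: round plaster practice jaw, 64 mm across, 23 mm high; origin at the centre of its underside.
- bond: Bystander, to be left where it is: small black bottle, 28 mm across, 55 mm high; origin at the centre of its underside.
- syringe1: Bystander, to be left where it is: material syringe lying down, 92 mm long (x), 13 mm thick; origin under its middle.
- syringe2: Bystander, to be left where it is: material syringe lying down, 92 mm long (x), 13 mm thick; origin under its middle.
- lamp_gun: Bystander, to be left where it is: white curing light lying down, 200 mm long (x), with an amber shield 48 mm across at its front; origin under it.
- dish: Bystander, to be left where it is: little white bowl, 56 mm across, 22 mm high; origin at the centre of its underside.
There are look-alikes about, which are no part of the job. Leave any orange look-alike of the trough alone. What is shaped like the box3 but yellow is not meant.

How it is judged:
By the outcome, as a careful person would: the job done as asked, in the order asked, and still so for the second after the job is handed in, with the robot touching nothing.
Of fill1, fill2, fill3 only 1 to 1 are there at a start; the rules pass over those that are not, and their reading is None.
Of basket1, basket2, basket3 only 1 to 3 are there at a start; the rules pass over those that are not, and their reading is None.
At some moment in a run one of trough, box1, box2, box3 may be knocked a few centimetres aside while the robot is not near it.
It also fails if it takes over 210 s, if anything falls off the work surface, if the arm or the gripper's body presses on something with over 40 N, if the wrist force passes 120 N, or if a joint passes its speed limit or range.

## Robot

A 6-joint arm with a two-finger parallel gripper is mounted at the origin on the work surface. World frame = base frame: x ahead of the robot, y to its left, z up, the work surface at z = 0. Lengths are in m, angles in degrees, forces in N, time in s.
With the tool pointing down it reaches from about 0.3 to 0.75 m from the base axis. Payload 8.5 kg.
Tool frame: the origin (TCP) lies at the very end of the fingers, on their centre line; the grasp point (between the pads) lies 19 mm behind it (env.grasp_offset is the distance from the TCP to the grasp point, in m); y points along the fingers, z is the direction in which the jaws open and shut, and the axes are right-handed (so a half turn about y gives the same grasp; the last joint's range is limited). The gripper opens to 85 mm and grips with 20 to 120 N. Pads are 22 mm wide; open, the fingers measure 114 mm over their backs; the gripper's body (76 mm by 85 mm) begins 54 mm behind the grasp point. The pads swing forward as they close: fully open they stand 13 mm farther back than shut.
Start: joints at [-12.336, 21.807, 74.336, -0, 83.858, -12.336], TCP at [0.55, 0, 0.231] pointing down, gripper open.
Joint ranges: [-178.18, 178.18], [-50.72, 133.34], [12.68, 142.11], [-81.47, 261.47], [9.98, 163.14], [-165.26, 165.26]. Speed limits (degrees/s): [136.94, 136.94, 180, 180, 180, 180].

## Interface

Orientations are given as a 3x3 rotation matrix whose columns are the frame's x, y, z axes.
In Python, from rig import env gives the robot as it stands. The module is installed in compiled form; this text tells all that it offers.
- The arm moves only by the shell command python3 -m pendant 'ROWS' [FORCE]. ROWS is JSON, a list of rows, each a list of 3 entries, a list of its own where there are three numbers: the shift along the world's x, y, z as a fraction of full scale, then the turn about the world's z as a fraction of full scale, then the opening, from 0 (shut) to 1 (fully open). A call has 1 to 12 rows; each row shifts and turns the commanded pose from where the row before left it; what a row does not reach is not made up. Full scale, the value 1, is 30 mm for a shift and 5 degrees for a turn. A row lasts 1/12 s, in which the tool goes at most 41.7 mm and 7.16 degrees, less where a joint would pass 70% of its speed; a pose out of reach is approached as far as the arm can. A call with a number of a shift or a turn outside -1 to 1 is refused whole. A call with a gripper value outside its range is refused whole. The fingers move at their own pace and stop on an object; FORCE is the grip in N (left out, the last holds). Time passes only in rows, so rows that do not move let the fingers close. It gives the time, the measured TCP pose, the force and the opening at its end, in the units of the state.
- env.observe(): the state, without advancing time (a new reading comes with each control period).
- env.get_image(name): name is "scene" or "side" or "wrist"; returns (picture, depth): 420x560x3 uint8, red, green, blue; 420x560 float32, m along the optical axis (not along the pixel's ray), 0 where there is no reading.
- env.camera_model(name): a dict with "camera_matrix" (3x3 intrinsics, pixels), "R" (3x3) and "t" (3): a world point X has camera coordinates R X + t; the wrist camera has in their place "tool_from_camera" (4x4, takes a point from camera to tool coordinates, whose origin is the TCP and whose axes are the tool frame's). Camera axes: x right, y down, z forward; pixel columns grow to the right and rows downward; lengths in m; the calibration is good to about 2 mm. A picture is of the moment at which its call begins: read the wrist's pose just before it. camera_model takes no time and is no camera call.
- env.close_job(): hands the job in, once; it reports no verdict.
The state is a dict: "time_s": time; "q": joint angles; "qvel": joint speeds; "joint_efforts": joint torques, N m; "position": TCP position; "tool_rot": TCP orientation; "ft_force": force on the tool from outside, world axes, zero at the start; "wrist_torque": the same for the moment, N m; "grip_width": finger opening in m.
Only numpy, scipy, OpenCV 4.12 (cv2) and the standard library are available. Lean on these libraries where they do the work, as an engineer would, in place of code of your own. Each camera call takes 0.05 s, during which the arm holds its last target.

## Working session

There is one attempt and no reset: what is moved stays moved. The work goes in short steps, Python scripts to look and compute and a shell command to move; the robot and the scene stay as the last step left them, time stands still between calls to the robot, and variables do not carry over. Pictures are saved under pics/ and viewed, and the job is handed in when it is done.

```bash
mkdir -p pics; ls; python3 - <<'E'
from rig import env
import cv2,numpy as np
np.set_printoptions(precision=4,suppress=True)
s=env.observe()
for k,v in s.items(): print(k,np.array(v))
for n in ["scene","side","wrist"]:
    im,d=env.get_image(n); cv2.imwrite(f"pics/{n}0.png",im[:,:,::-1]); np.save(f"pics/{n}0.npy",d)
    m=env.camera_model(n); print(n,{k:np.array(v).tolist() for k,v in m.items()})
print(env.grasp_offset, env.observe()["time_s"])
E
```

```text
pics
time_s 0.0
q [-12.3344  21.8434  74.385   -0.0006  83.8585 -12.3334]
qvel [ 0.0648 -0.1212 -0.0568 -0.0087 -0.0322  0.0303]
joint_efforts [ -0.001  -44.8467 -23.1286  -0.0003   0.0047   0.    ]
position [0.5497 0.0001 0.2307]
tool_rot [[-0.     -0.0015  1.    ]
 [-1.      0.0003 -0.    ]
 [-0.0003 -1.     -0.0015]]
ft_force [-0.2489 -0.2994  1.0914]
wrist_torque [0.0201 0.0066 0.0339]
grip_width 0.08557233973097324
scene {'camera_matrix': [[389.1354994949139, 0.0, 276.08658951112136], [0.0, 389.1354994949139, 204.29354995708235], [0.0, 0.0, 1.0]], 'R': [[0.6993699669742589, 0.7145317042200828, 0.018058044156770377], [0.47832303862776016, -0.4491011955068954, -0.7546622999144609], [-0.5311202500492052, 0.5364257263206355, -0.6558648642281797]], 't': [-0.3742736119555835, -0.22624510373236556, 1.259385155099257]}
side {'camera_matrix': [[380.09436105720636, 0.0, 281.7758233106538], [0.0, 380.09436105720636, 208.53985451287323], [0.0, 0.0, 1.0]], 'R': [[-0.9082169944137202, -0.41844188936518434, -0.00694811360037039], [-0.2751173465463586, 0.6094810699614732, -0.7435343105653625], [0.31536064543217757, -0.6733789502079145, -0.6686616877984619]], 't': [0.4923180904944453, 0.16608063999386152, 0.8056561409710805]}
wrist {'camera_matrix': [[297.83718726769297, 0.0, 279.9930423550273], [0.0, 297.83718726769297, 203.20828246988296], [0.0, 0.0, 1.0]], 'tool_from_camera': [[-0.001329482436058475, 0.9594560402168263, 0.28185517445649017, -0.07205314445566756], [-0.0002541597705813828, -0.2818557386477804, 0.9594567619200584, -0.14273423257812617], [0.9999990839392117, 0.0012039446666532363, 0.0006185773810989489, -0.0007293903984872951], [0.0, 0.0, 0.0, 1.0]]}
0.0187 0.15
```

View pics/scene0.png

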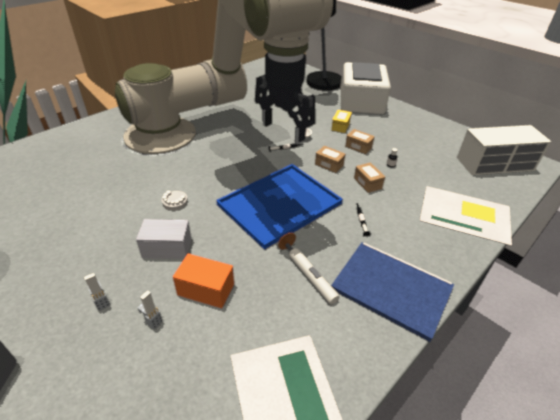

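View pics/side0.png

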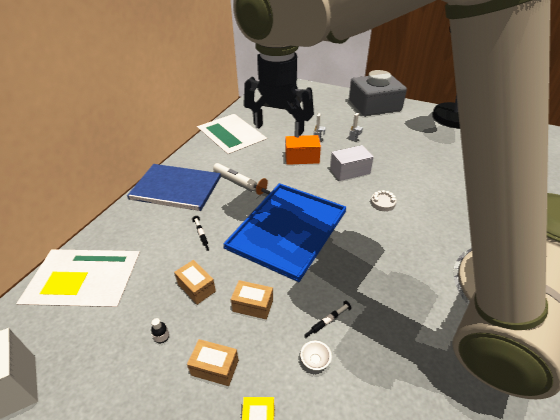

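View pics/wrist0.png

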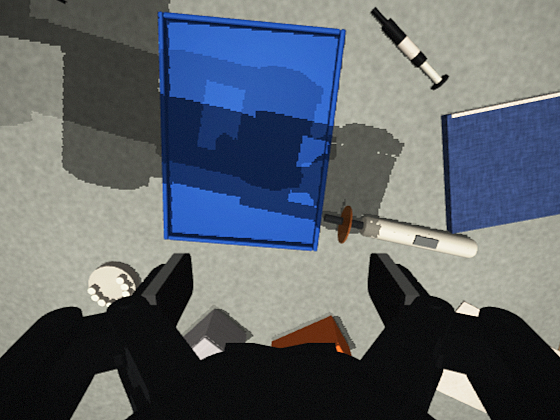

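The pictures show the grey upside-down trough at scene (165,238), with the orange look-alike at (205,280). Two baskets are at (95,290) and (150,308). The brown boxes are at (330,158), (360,140) and (370,177), with the yellow one at (342,120). I'll measure these next.

```bash
cat > h.py <<'E'
from rig import env
import cv2,numpy as np
np.set_printoptions(precision=4,suppress=True)
def shot(n,tag=None):
    s=env.observe(); im,d=env.get_image(n); m=env.camera_model(n)
    if tag: cv2.imwrite(f"pics/{tag}.png",im[:,:,::-1])
    K=np.array(m["camera_matrix"])
    if n=="wrist":
        T=np.array(m["tool_from_camera"]);Rt=np.array(s["tool_rot"])
        R=Rt@T[:3,:3]; c=Rt@T[:3,3]+np.array(s["position"])
    else:
        R=np.array(m["R"]).T; c=-R@np.array(m["t"])
    return im,d,K,R,c
def cloud(S):
    im,d,K,R,c=S
    v,u=np.mgrid[:420,:560]
    P=np.stack([(u-K[0,2])/K[0,0]*d,(v-K[1,2])/K[1,1]*d,d],-1)
    W=P@R.T+c; W[d<=0]=np.nan
    return W
def ray(S,u,v,z):
    im,d,K,R,c=S
    r=R@np.array([(u-K[0,2])/K[0,0],(v-K[1,2])/K[1,1],1.]); return c+r*(z-c[2])/r[2]
def masks(im):
    h=cv2.cvtColor(im,cv2.COLOR_RGB2HSV); H,Sa,V=h[...,0].astype(int),h[...,1].astype(int),h[...,2].astype(int)
    return dict(blue=(H>105)&(H<120)&(Sa>180),brown=(H>8)&(H<20)&(Sa>110)&(V>60),grey=(Sa<60),yellow=(H>22)&(H<34)&(Sa>150),orange=(H<=9)&(Sa>200)&(V>120))
def blobs(S,m,zlo,zhi,amin=25,reg=(0.1,0.95,-0.7,0.7)):
    W=cloud(S); k=m&(W[...,2]>zlo)&(W[...,2]<zhi)&(W[...,0]>reg[0])&(W[...,0]<reg[1])&(W[...,1]>reg[2])&(W[...,1]<reg[3])
    n,l,st,ce=cv2.connectedComponentsWithStats(k.astype(np.uint8))
    for i in range(1,n):
        if st[i,4]<amin: continue
        p=W[l==i]; r=cv2.minAreaRect((p[:,:2]*1000).astype(np.float32))
        print("px",ce[i].round(),"n",st[i,4],"mean",p.mean(0),"zmax",np.percentile(p[:,2],97),"rect",np.round(r[0],1),np.round(r[1],1),round(r[2],1))
E
python3 - <<'E'
from h import *
for n in ["scene","side"]:
    S=shot(n); M=masks(S[0]); print(n)
    for k,z in dict(blue=(0.012,.03),brown=(.038,.05),yellow=(.03,.05),orange=(.045,.07)).items():
        print(k); blobs(S,M[k],*z)
    print("grey top"); blobs(S,M["grey"],.05,.068)
    print("any >.07"); blobs(S,M["grey"],.07,.1)
E
```

```text
scene
blue
px [272. 213.] n 588 mean [ 0.5286 -0.0064  0.0162] zmax 0.01935738538970446 rect [511.  35.] [256.5 200.7] 84.4
px [323. 188.] n 39 mean [0.5516 0.1597 0.0137] zmax 0.016565675220877808 rect [550.2 160. ] [  3.9 114.3] 84.5
brown
px [361. 138.] n 81 mean [0.4941 0.4007 0.0411] zmax 0.044000198265198985 rect [486.7 407.5] [70.4 45.6] 13.1
px [331. 156.] n 93 mean [0.4932 0.2584 0.0414] zmax 0.043218642764958785 rect [486.4 265. ] [70.6 46.1] 11.5
px [370. 175.] n 111 mean [0.623  0.2653 0.0415] zmax 0.044245422641359756 rect [616.1 276.6] [48.5 70.5] 64.9
px [287. 236.] n 34 mean [ 0.6299 -0.0613  0.0423] zmax 0.047334976436859265 rect [629.6 -61.6] [33.8  2.8] 74.8
px [204. 287.] n 231 mean [ 0.6185 -0.2772  0.0442] zmax 0.049728553666390264 rect [ 618.1 -277. ] [114.5  50.7] 57.5
yellow
px [342. 119.] n 66 mean [0.3797 0.455  0.0404] zmax 0.04375205130015789 rect [366.8 469.2] [46.5 72.8] 28.4
orange
grey top
px [363.  97.] n 247 mean [0.3513 0.6038 0.0587] zmax 0.06760078869110234 rect [296.6 616.7] [120.5 235.2] 82.4
px [501. 154.] n 476 mean [0.831  0.5968 0.0592] zma
[... 1902 characters left out ...]
5  99.4] 2.0
px [351. 155.] n 568 mean [ 0.4399 -0.2474  0.0595] zmax 0.062484899334985036 rect [ 440.7 -254.2] [103.1  68.2] 45.0
px [155. 322.] n 58 mean [0.6073 0.4048 0.0544] zmax 0.056391320429607907 rect [607.2 404.6] [13.8 15. ] 84.0
px [ 16. 375.] n 384 mean [0.7482 0.5763 0.0589] zmax 0.06726842933521376 rect [756.9 564.3] [30.8 95.3] 34.0
any >.07
px [376.  88.] n 706 mean [ 0.4763 -0.6456  0.0861] zmax 0.09598089436881017 rect [ 478.4 -684.1] [158.9 142.9] 39.5
px [356. 117.] n 31 mean [ 0.4834 -0.4261  0.0821] zmax 0.09100915993763167 rect [ 484.5 -428.5] [20.   9.8] 86.3
px [  9. 361.] n 747 mean [0.753  0.5695 0.0878] zmax 0.09989305361137621 rect [766.8 569.1] [25.  92.8] 53.3
```

```bash
python3 - <<'E'
from h import *
for n in ["scene","side"]:
    S=shot(n); W=cloud(S); M=masks(S[0])
    k=M["grey"]&(W[...,2]>.054)&(W[...,2]<.064)&(np.hypot(W[...,0]-.441,W[...,1]+.255)<.08)
    p=W[k]; c=p[:,:2].mean(0); q=p[:,:2]-c
    best=None
    for a in np.arange(0,180,.5):
        u=np.array([np.cos(np.radians(a)),np.sin(np.radians(a))]);v=np.array([-u[1],u[0]])
        A=np.percentile(q@u,[1,99]);B=np.percentile(q@v,[1,99])
        e=abs(np.ptp(A)-.1)+abs(np.ptp(B)-.064); ar=np.ptp(A)*np.ptp(B)
        if np.ptp(A)>np.ptp(B) and (best is None or ar<best[0]): best=(ar,a,np.ptp(A),np.ptp(B),c+u*A.mean()+v*B.mean())
    print(n,best)
    hsv=cv2.cvtColor(S[0],cv2.COLOR_RGB2HSV)
    o=(hsv[...,0]<=12)&(hsv[...,1]>180)
    print("orange"); blobs(S,o,.015,.07,60)
    print("low"); 
    # everything above bench 6mm near trough
    blobs(S,np.ones((420,560),bool),.006,.2,40,(.25,.75,-.5,-.08))
E
```

```text
scene (np.float64(0.006268111912794664), np.float64(44.5), np.float64(0.09810037261943481), np.float64(0.06389488383607708), array([ 0.4424, -0.2556]))
orange
px [204. 279.] n 1995 mean [ 0.6063 -0.2681  0.0513] zmax 0.06177619768769101 rect [ 597.  -262.5] [100.1  62.7] 27.5
low
px [174. 199.] n 382 mean [ 0.3246 -0.1572  0.016 ] zmax 0.024009344575082546 rect [ 321.6 -153.8] [59.6 64.3] 6.0
px [245. 226.] n 321 mean [ 0.5191 -0.0898  0.0141] zmax 0.01947033809663283 rect [501.1 -83.6] [ 18.8 198.6] 85.8
px [186. 261.] n 4142 mean [ 0.5374 -0.2651  0.0478] zmax 0.0617314226621782 rect [ 519.7 -255. ] [269.9 115.9] 0.5
px [308. 272.] n 242 mean [ 0.7199 -0.0873  0.0204] zmax 0.02877588362574476 rect [710.3 -86.9] [16.9 80.2] 86.0
px [ 97. 292.] n 451 mean [ 0.4897 -0.4315  0.0481] zmax 0.09016322326357556 rect [ 478.8 -429.6] [23.9 38.1] 79.0
px [150. 310.] n 512 mean [ 0.5939 -0.3807  0.0466] zmax 0.09000139843454118 rect [ 585.2 -379.8] [36.5 24.1] 10.4
side (np.float64(0.006374497286070886), np.float64(45.5), np.float64(0.09919367421310679), np.float64(0.06426314315543927), array([ 0.4409, -0.2528]))
orange
px [303. 153.] n 434 mean [ 0.5812 -0.2316  0.0378] zmax 0.058615668887836724 rect [ 580.8 -231.7] [98.6 10.2] 27.0
px [261. 185.] n 79 mean [ 0.6288 -0.0572  0.0294] zmax 0.044300710585648294 rect [629.  -57.2] [43.5  4.6] 76.4
low
px [304. 146.] n 1065 mean [ 0.5872 -0.2598  0.0452] zmax 0.06347062247427573 rect [ 604.3 -299. ] [111.  172.1] 14.4
px [355. 128.] n 190 mean [ 0.4799 -0.4233  0.0428] zmax 0.09020513837363302 rect [ 478.4 -427. ] [27.5 34.5] 83.2
px [351. 162.] n 1094 mean [ 0.4369 -0.2386  0.0447] zmax 0.062149806321028914 rect [ 440.6 -252.8] [102.   69.4] 44.8
px [301. 193.] n 289 mean [ 0.5267 -0.0862  0.0129] zmax 0.019871006456943147 rect [521.8 -89.1] [ 18.1 151.3] 90.0
px [383. 200.] n 377 mean [ 0.318  -0.1475  0.016 ] zmax 0.02427338252963647 rect [ 318.7 -149.5] [58.3 62.8] 88.0
```

```bash
python3 -m pendant '[[[-0.31,-0.85,0],-1,1],[[-0.31,-0.85,0],-1,1],[[-0.31,-0.85,0],-1,1],[[-0.31,-0.85,0],-1,1],[[-0.31,-0.85,0],-1,1],[[-0.31,-0.85,0],-1,1],[[-0.31,-0.85,0],-1,1],[[-0.31,-0.85,0],-1,1],[[-0.31,-0.85,0],-1,1],[[0,0,0],0,1],[[0,0,0],0,1]]' 20; python3 - <<'E'
from h import *
s=env.observe(); print(s["position"],s["tool_rot"],s["q"])
S=shot("wrist","w1")
E
```

```text
time_s: 1.27
position: [0.4659, -0.2304, 0.2312]
tool_rot: [[-0.708, -0.0, 0.706], [-0.706, 0.0, -0.708], [-0.0, -1.0, -0.0]]
ft_force: [-0.0, 0.6, 0.4]
grip_width: 0.0852
[ 0.4659 -0.2304  0.2312] [[-0.7083 -0.0001  0.7059]
 [-0.7059  0.0003 -0.7083]
 [-0.0001 -1.     -0.0003]] [-39.3826  18.7802  79.0658   0.0075  82.1711   5.71  ]
```

View pics/w1.png

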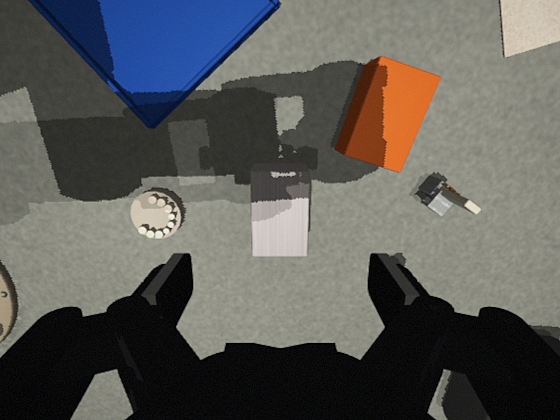

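The trough is centred between the fingers (columns 252–308) and square to them. I'll descend and grip it.

```bash
python3 -m pendant '[[[0,0,-1],0,1],[[0,0,-1],0,1],[[0,0,-1],0,1],[[0,0,-1],0,1],[[0,0,-1],0,1],[[0,0,-0.8],0,1],[[0,0,-0.8],0,1],[[0,0,-0.5],0,1],[[0,0,-0.4],0,1],[[0,0,0],0,1]]' 20; python3 -m pendant '[[[0,0,0],0,0.5],[[0,0,0],0,0.5],[[0,0,0],0,0.5],[[0,0,0],0,0.5],[[0,0,0],0,0.5],[[0,0,0],0,0.5]]' 20
```

```text
time_s: 2.15
position: [0.4659, -0.2277, 0.0044]
tool_rot: [[-0.705, -0.003, 0.709], [-0.709, 0.003, -0.705], [0.0, -1.0, -0.004]]
ft_force: [-0.8, 0.5, -0.7]
grip_width: 0.0856
time_s: 2.65
position: [0.4668, -0.2294, 0.0072]
tool_rot: [[-0.707, 0.002, 0.707], [-0.707, -0.0, -0.707], [-0.001, -1.0, 0.001]]
ft_force: [2.0, 4.6, 6.7]
grip_width: 0.0637
```

```bash
python3 -m pendant '[[[-0.07,-0.07,0.24],0,0.5],[[-0.07,-0.07,0.24],0,0.5],[[-0.1,-0.1,0.22],0,0.5],[[-0.1,-0.1,0.22],0,0.5],[[-0.125,-0.125,0.19],0,0.5],[[-0.125,-0.125,0.19],0,0.5],[[-0.15,-0.15,0.16],0,0.5],[[-0.15,-0.15,0.16],0,0.5],[[0,0,0],0,0.5]]' 20;  python3 - <<'E'
from h import *
a=shot("scene","s2");b=shot("side","d2")
cv2.imwrite("pics/c2.png",np.hstack([cv2.resize(a[0][150:350,40:300],(400,308)),cv2.resize(b[0][50:250,250:510],(400,308))])[:,:,::-1])
E
```

```text
time_s: 3.4
position: [0.4391, -0.2574, 0.0558]
tool_rot: [[-0.708, 0.001, 0.706], [-0.706, -0.001, -0.708], [0.0, -1.0, 0.001]]
ft_force: [0.6, -0.7, -2.7]
grip_width: 0.0639
```

View pics/c2.png

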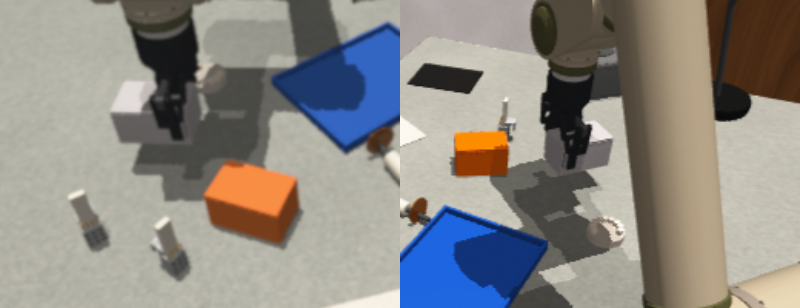

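The pads' torsional friction held the trough level instead of letting it pivot (fz -2.7 N is the whole weight). I'll set it down and regrip with only a small pad overlap at the very end and top corner, so gravity can swing it.

```bash
python3 -m pendant '[[[0,0,-0.5],0,0.5],[[0,0,-0.5],0,0.5],[[0,0,-0.4],0,0.5],[[0,0,-0.2],0,0.5],[[0,0,0],0,0.5],[[0,0,0],0,1],[[0,0,0],0,1],[[0,0,0],0,1],[[0,0,0],0,1]]' 20; python3 - <<'E'
from h import *
print(env.observe()["position"],env.observe()["grip_width"])
for n in ["scene","side"]:
    S=shot(n); W=cloud(S); blobs(S,masks(S[0])["grey"],.052,.066,100,(.33,.5,-.37,-.2))
E
```

```text
time_s: 4.25
position: [0.4397, -0.2563, 0.0071]
tool_rot: [[-0.707, 0.0, 0.707], [-0.707, -0.0, -0.707], [0.0, -1.0, 0.0]]
ft_force: [-0.1, -0.6, -0.2]
grip_width: 0.0855
[ 0.4397 -0.2563  0.0071] 0.08549125981885612
px [133. 231.] n 510 mean [ 0.4    -0.3041  0.0595] zmax 0.06192227130752278 rect [ 398.5 -299.5] [54.6 65.2] 46.1
px [167. 230.] n 104 mean [ 0.4482 -0.2497  0.0582] zmax 0.06135181673835016 rect [ 447.1 -250.6] [10.1 62.8] 46.1
px [376. 152.] n 148 mean [ 0.3809 -0.2948  0.0596] zmax 0.06267819073556448 rect [ 379.8 -303.1] [38.4 75.4] 16.9
px [349. 154.] n 146 mean [ 0.4484 -0.2548  0.059 ] zmax 0.06461877500922687 rect [ 439.4 -251. ] [ 23.5 109.9] 44.2
```

```bash
python3 -m pendant '[[[0,0,0.7],0,1],[[0,0,0.6],0,1],[[0.245,0.245,0],0,1],[[0,0,0],0,0.5],[[0,0,0],0,0.5],[[0,0,0],0,0.5],[[0,0,0],0,0.5],[[0,0,0],0,0.5]]' 20; python3 -m pendant '[[[0,0,0.25],0,0.5],[[0,0,0.25],0,0.5],[[0,0,0.25],0,0.5],[[0,0,0.25],0,0.5],[[0,0,0.25],0,0.5],[[0,0,0.25],0,0.5],[[0,0,0],0,0.5]]' 20;  cat > look.py <<'E'
from h import *
import sys
a=shot("scene","s_"+sys.argv[1]);b=shot("side","d_"+sys.argv[1])
x,y,X,Y=[int(i) for i in (sys.argv[2:6] or (150,40,350,300))] if 0 else (40,150,300,350)
cv2.imwrite(f"pics/c_{sys.argv[1]}.png",np.hstack([cv2.resize(a[0][150:350,40:300],(400,308)),cv2.resize(b[0][50:250,250:510],(400,308))])[:,:,::-1])
E
python3 look.py 3
```

```text
time_s: 5.02
position: [0.4469, -0.2483, 0.0455]
tool_rot: [[-0.707, -0.0, 0.707], [-0.707, 0.001, -0.707], [-0.001, -1.0, -0.001]]
ft_force: [1.1, 4.9, 7.7]
grip_width: 0.0631
time_s: 5.6
position: [0.4474, -0.2493, 0.0925]
tool_rot: [[-0.707, 0.002, 0.707], [-0.707, -0.002, -0.707], [-0.0, -1.0, 0.003]]
ft_force: [0.3, -0.1, -2.8]
grip_width: 0.0631
```

View pics/c_3.png

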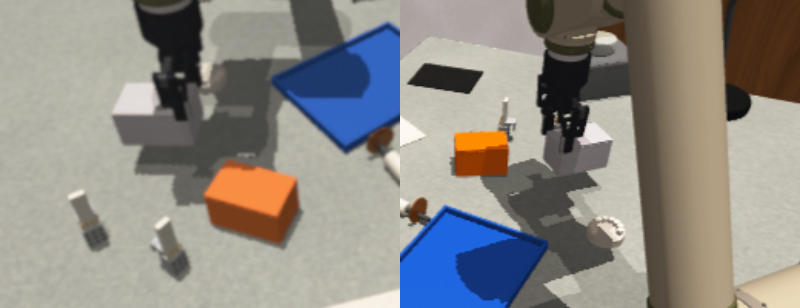

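```bash
python3 -m pendant '[[[0,0,1],0,0.5],[[0,0,1],0,0.5],[[0,0,0.75],0,0.5],[[0,0,0.5],0,0.5],[[0,0,0.25],0,0.5],[[0,0,0.1],0,0.5],[[0,0,0],0,0.5],[[0,0,0],0,0.5]]' 20; python3 look.py 4
```

```text
time_s: 6.37
position: [0.4466, -0.2485, 0.1977]
tool_rot: [[-0.707, -0.002, 0.707], [-0.707, 0.001, -0.707], [0.0, -1.0, -0.002]]
ft_force: [0.2, -0.3, -2.0]
grip_width: 0.0632
```

View pics/c_4.png

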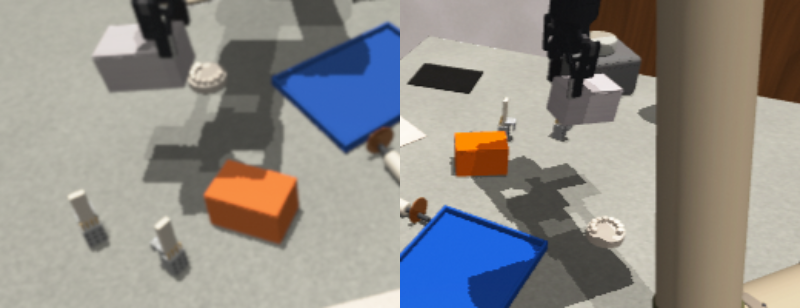

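```bash
cat >> h.py <<'E'
def tilt(S,reg,zlo=.07,zhi=.3):
    W=cloud(S); M=masks(S[0])["grey"]&(cv2.cvtColor(S[0],cv2.COLOR_RGB2HSV)[...,2]>70)
    k=M&(W[...,0]>reg[0])&(W[...,0]<reg[1])&(W[...,1]>reg[2])&(W[...,1]<reg[3])&(W[...,2]>zlo)&(W[...,2]<zhi)
    p=W[k]
    u=np.array([.7071,.7071]);v=np.array([.7071,-.7071])
    d=np.c_[p[:,:2]@u,p[:,:2]@v,p[:,2]]
    print("n",len(p),"u",np.percentile(d[:,0],[1,50,99]),"v",np.percentile(d[:,1],[1,50,99]),"z",np.percentile(d[:,2],[1,50,99]))
    # profile: max z per 10mm bin of u
    for a in np.arange(d[:,0].min(),d[:,0].max(),.01):
        b=d[(d[:,0]>=a)&(d[:,0]<a+.01)]
        if len(b)>3: print(round(a+.005,3),np.percentile(b[:,2],[3,97]))
E
python3 - <<'E'
from h import *
for n in ["scene","side"]:
    print(n); tilt(shot(n),(.33,.47,-.38,-.24))
print(np.array([.4466,-.2485])@[.7071,.7071])
E
```

```text
scene
n 1892 u [0.0454 0.089  0.1482] v [0.4639 0.5229 0.526 ] z [0.1465 0.191  0.2121]
0.049 [0.1498 0.2032]
0.059 [0.1475 0.2044]
0.069 [0.1468 0.2055]
0.079 [0.1483 0.2066]
0.089 [0.1498 0.2077]
0.099 [0.1501 0.2085]
0.109 [0.1509 0.2095]
0.119 [0.1516 0.2109]
0.129 [0.1525 0.2107]
0.139 [0.1547 0.213 ]
0.149 [0.1551 0.2046]
side
n 887 u [0.0463 0.091  0.1494] v [0.4568 0.461  0.5187] z [0.1472 0.1917 0.2134]
0.049 [0.1471 0.2039]
0.059 [0.1476 0.2051]
0.069 [0.1499 0.2062]
0.079 [0.1478 0.2074]
0.089 [0.1487 0.2083]
0.099 [0.1521 0.2096]
0.109 [0.1504 0.2101]
0.119 [0.1525 0.211 ]
0.129 [0.2111 0.2139]
0.139 [0.1936 0.2139]
0.149 [0.1557 0.2026]
0.14007650999999996
```

Tilt is now about 6°: jerking upward makes the pads slip in the wanted direction. I'll shake it vertically.

```bash
python3 -m pendant '[[[0,0,1],0,0.5],[[0,0,-1],0,0.5],[[0,0,1],0,0.5],[[0,0,-1],0,0.5],[[0,0,1],0,0.5],[[0,0,-1],0,0.5],[[0,0,1],0,0.5],[[0,0,-1],0,0.5],[[0,0,1],0,0.5],[[0,0,-1],0,0.5],[[0,0,0],0,0.5]]' 20; python3 - <<'E'
from h import *
for n in ["scene","side"]:
    print(n); tilt(shot(n,"s5"+n),(.33,.47,-.38,-.24))
E
```

```text
time_s: 7.48
position: [0.4458, -0.2478, 0.1958]
tool_rot: [[-0.707, -0.004, 0.707], [-0.707, 0.004, -0.707], [0.0, -1.0, -0.006]]
ft_force: [0.0, 1.0, -4.6]
grip_width: 0.0633
scene
n 1099 u [0.0732 0.1149 0.1566] v [0.4669 0.5223 0.5248] z [0.1052 0.1551 0.2106]
0.076 [0.1342 0.151 ]
0.086 [0.1253 0.1613]
0.096 [0.1173 0.1705]
0.106 [0.1069 0.1783]
0.116 [0.1047 0.1875]
0.126 [0.1134 0.2029]
0.136 [0.1247 0.2084]
0.146 [0.1357 0.2503]
0.156 [0.1915 0.2013]
side
n 303 u [0.0758 0.109  0.157 ] v [0.4562 0.4595 0.5162] z [0.1066 0.1498 0.2111]
0.078 [0.1322 0.1499]
0.088 [0.1225 0.1597]
0.098 [0.1175 0.1659]
0.108 [0.1092 0.1785]
0.118 [0.1065 0.1883]
0.138 [0.2085 0.2121]
0.148 [0.2    0.2111]
0.158 [0.1938 0.2016]
```

```bash
python3 -m pendant '[[[0,0,1],0,0.5],[[0,0,-1],0,0.5],[[0,0,1],0,0.5],[[0,0,-1],0,0.5],[[0,0,1],0,0.5],[[0,0,-1],0,0.5],[[0,0,1],0,0.5],[[0,0,-1],0,0.5],[[0,0,1],0,0.5],[[0,0,-1],0,0.5],[[0,0,0],0,0.5]]' 20; python3 look.py 6; python3 - <<'E'
from h import *
for n in ["scene","side"]:
    print(n); tilt(shot(n,"s5"+n),(.33,.47,-.38,-.24))
E
```

```text
time_s: 8.5
position: [0.4462, -0.2481, 0.197]
tool_rot: [[-0.707, -0.003, 0.707], [-0.707, 0.003, -0.707], [-0.0, -1.0, -0.004]]
ft_force: [-0.8, 1.5, -4.1]
grip_width: 0.0627
scene
n 831 u [0.0856 0.1231 0.1561] v [0.4737 0.5241 0.5276] z [0.1044 0.152  0.2131]
0.087 [0.1297 0.1466]
0.097 [0.1224 0.1598]
0.107 [0.1158 0.1717]
0.117 [0.1101 0.1833]
0.127 [0.1041 0.2073]
0.137 [0.1092 0.2125]
0.147 [0.2052 0.2128]
0.157 [0.1996 0.2065]
side
n 250 u [0.0859 0.1145 0.1557] v [0.4575 0.4615 0.5217] z [0.1017 0.1464 0.2147]
0.088 [0.13   0.1467]
0.098 [0.1243 0.1595]
0.108 [0.1145 0.1686]
0.118 [0.1098 0.1793]
0.128 [0.0989 0.1068]
0.138 [0.1094 0.2139]
0.148 [0.2063 0.2149]
0.158 [0.2009 0.2053]
```

View pics/c_6.png

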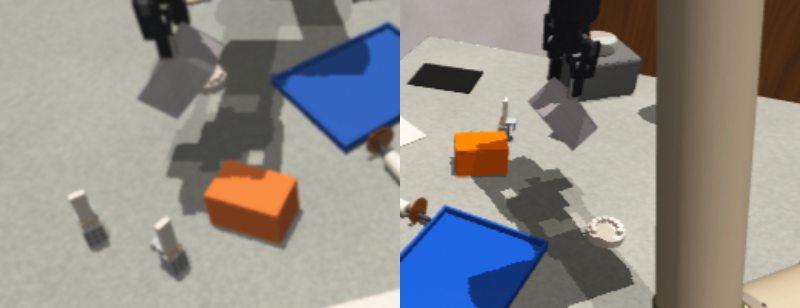

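```bash
python3 -m pendant '[[[0,0,-0.6],0,0.5],[[0,0,-0.6],0,0.5],[[0,0,-0.6],0,0.5],[[0,0,-0.5],0,0.5],[[0,0,-0.3],0,0.5],[[0,0,-0.15],0,0.5],[[0,0,0],0,0.5]]' 20; python3 -m pendant '[[[0,0,-0.1],0,0.5],[[0,0,-0.1],0,0.5],[[0,0,0],0,0.5]]' 20;python3 - <<'E'
from h import *
for n in ["scene","side"]:
    print(n); tilt(shot(n,"s6"+n),(.33,.47,-.38,-.24),0.007)
E
```

```text
time_s: 9.28
position: [0.447, -0.2489, 0.1164]
tool_rot: [[-0.707, -0.0, 0.707], [-0.707, 0.0, -0.707], [0.0, -1.0, -0.0]]
ft_force: [-0.2, 0.8, -2.6]
grip_width: 0.0629
time_s: 9.53
position: [0.447, -0.2489, 0.1105]
tool_rot: [[-0.707, 0.0, 0.707], [-0.707, -0.0, -0.707], [0.0, -1.0, 0.0]]
ft_force: [-0.2, 0.3, -3.1]
grip_width: 0.0633
scene
n 821 u [0.0835 0.1216 0.1566] v [0.4711 0.5241 0.5293] z [0.0177 0.0684 0.2917]
0.086 [0.0407 0.0584]
0.096 [0.0357 0.0717]
0.106 [0.0291 0.2737]
0.116 [0.0226 0.2806]
0.126 [0.0165 0.2907]
0.136 [0.0236 0.292 ]
0.146 [0.1174 0.1894]
0.156 [0.1113 0.1179]
side
n 204 u [0.0851 0.1145 0.1593] v [0.4576 0.4613 0.5148] z [0.0219 0.0618 0.2817]
0.086 [0.0432 0.0527]
0.096 [0.036  0.0641]
0.106 [0.0281 0.0786]
0.116 [0.0216 0.0935]
0.126 [0.0291 0.2604]
0.146 [0.1187 0.1254]
0.156 [0.1103 0.1204]
```

```bash
python3 -m pendant '[[[0,0,-0.25],0,0.5],[[0,0,-0.2],0,0.5],[[-0.1,-0.1,-0.03],0,0.5],[[-0.12,-0.12,0],0,0.5],[[-0.12,-0.12,0],0,0.5],[[-0.12,-0.12,0],0,0.5],[[-0.12,-0.12,0],0,0.5],[[0,0,0],0,0.5]]' 20;python3 look.py 7; python3 - <<'E'
from h import *
for n in ["scene","side"]:
    print(n); tilt(shot(n,"s6"+n),(.33,.47,-.38,-.24),0.007,.15)
E
```

```text
time_s: 10.3
position: [0.4306, -0.268, 0.0981]
tool_rot: [[-0.708, 0.005, 0.707], [-0.707, -0.004, -0.708], [-0.0, -1.0, 0.006]]
ft_force: [-0.3, 0.6, 18.7]
grip_width: 0.0631
scene
n 1043 u [0.0825 0.1238 0.1545] v [0.4679 0.5254 0.5337] z [0.0104 0.0784 0.1344]
0.083 [0.0219 0.0493]
0.093 [0.0177 0.0691]
0.103 [0.0148 0.1083]
0.113 [0.0106 0.1141]
0.123 [0.0138 0.135 ]
0.133 [0.0166 0.1117]
0.143 [0.0487 0.1068]
0.153 [0.0953 0.1026]
side
n 468 u [0.0816 0.1206 0.155 ] v [0.459  0.4644 0.5313] z [0.0083 0.071  0.1393]
0.082 [0.0234 0.0446]
0.092 [0.0194 0.063 ]
0.102 [0.0175 0.0837]
0.112 [0.0121 0.0949]
0.122 [0.0092 0.1352]
0.132 [0.0084 0.1149]
0.142 [0.0238 0.1077]
0.152 [0.0978 0.1022]
```

View pics/c_7.png

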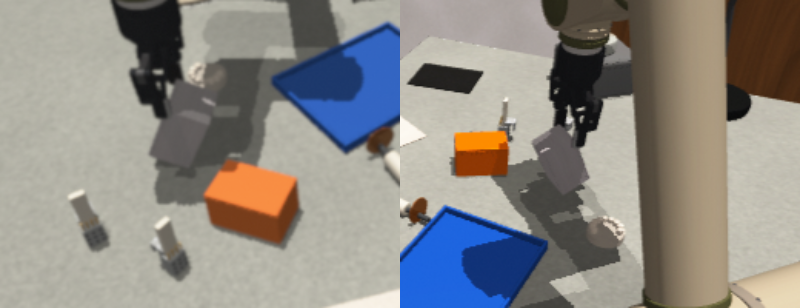

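```bash
python3 -m pendant '[[[-0.12,-0.12,-0.03],0,0.5],[[-0.12,-0.12,-0.05],0,0.5],[[-0.12,-0.12,-0.06],0,0.5],[[-0.12,-0.12,-0.07],0,0.5],[[-0.12,-0.12,-0.08],0,0.5],[[0,0,0],0,0.5]]' 20;python3 look.py 8; python3 - <<'E'
from h import *
for n in ["scene","side"]:
    print(n); tilt(shot(n,"s6"+n),(.33,.47,-.38,-.24),0.007,.15)
E
```

```text
time_s: 11.0
position: [0.4117, -0.2868, 0.0897]
tool_rot: [[-0.707, 0.003, 0.707], [-0.707, -0.006, -0.707], [0.002, -1.0, 0.006]]
ft_force: [-7.5, -0.5, 25.1]
grip_width: 0.0631
scene
n 1492 u [0.0771 0.1109 0.1465] v [0.4596 0.5251 0.5378] z [0.0085 0.0914 0.1438]
0.078 [0.0123 0.1468]
0.088 [0.0115 0.1104]
0.098 [0.0125 0.1435]
0.108 [0.0134 0.1082]
0.118 [0.0121 0.1062]
0.128 [0.0116 0.1035]
0.138 [0.0384 0.102 ]
0.148 [0.0942 0.1003]
side
n 834 u [0.0759 0.1119 0.1474] v [0.4551 0.4739 0.5308] z [0.008  0.074  0.1394]
0.078 [0.0133 0.1271]
0.088 [0.014  0.1101]
0.098 [0.0147 0.1405]
0.108 [0.0094 0.1089]
0.118 [0.0077 0.1067]
0.128 [0.0107 0.1045]
0.138 [0.031  0.1027]
0.148 [0.0964 0.1009]
```

View pics/c_8.png

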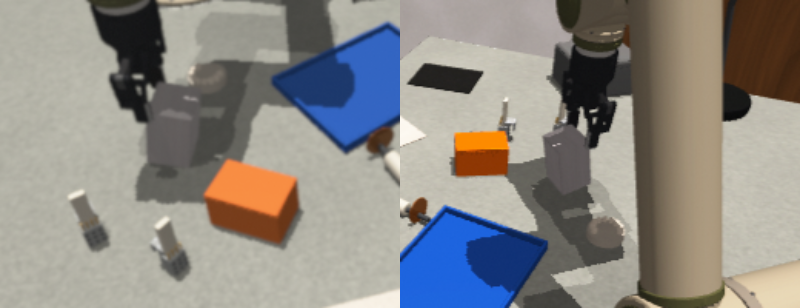

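```bash
python3 -m pendant '[[[-0.1,-0.1,0],0,0.5],[[-0.15,-0.15,0],0,0.5],[[-0.2,-0.2,0],0,0.5],[[-0.2,-0.2,0],0,0.5],[[-0.2,-0.2,-0.04],0,0.5],[[-0.2,-0.2,-0.06],0,0.5],[[0,0,0],0,0.5]]' 20;python3 look.py 9; python3 - <<'E'
from h import *
for n in ["scene","side"]:
    print(n); tilt(shot(n,"s6"+n),(.30,.47,-.38,-.24),0.007,.15)
E
```

```text
time_s: 11.78
position: [0.3787, -0.3168, 0.0839]
tool_rot: [[-0.708, -0.001, 0.706], [-0.706, 0.0, -0.708], [0.0, -1.0, -0.001]]
ft_force: [-1.2, 0.3, 3.9]
grip_width: 0.0628
scene
n 1790 u [0.0403 0.0776 0.1055] v [0.4542 0.5225 0.5361] z [0.0085 0.084  0.1418]
0.038 [0.0105 0.142 ]
0.048 [0.0131 0.1376]
0.058 [0.015  0.1435]
0.068 [0.0116 0.1041]
0.078 [0.0118 0.1035]
0.088 [0.0085 0.1023]
0.098 [0.0137 0.102 ]
0.108 [0.065  0.1011]
side
n 1075 u [0.0431 0.0792 0.1067] v [0.4541 0.4629 0.5284] z [0.0077 0.0709 0.1359]
0.039 [0.0107 0.1449]
0.049 [0.0126 0.1145]
0.059 [0.0133 0.1373]
0.069 [0.0099 0.1048]
0.079 [0.0101 0.1037]
0.089 [0.0076 0.1029]
0.099 [0.0112 0.102 ]
0.109 [0.0646 0.1021]
```

View pics/c_9.png

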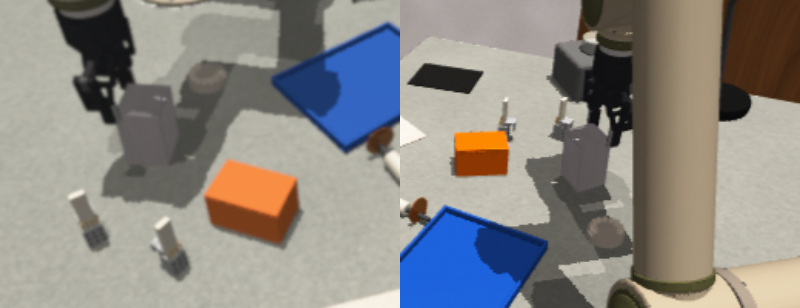

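```bash
python3 -m pendant '[[[0,0,-0.12],0,0.5],[[-0.1,-0.1,-0.03],0,0.5],[[-0.15,-0.15,0],0,0.5],[[-0.2,-0.2,0],0,0.5],[[-0.2,-0.2,-0.04],0,0.5],[[0,0,0],0,0.5]]' 20;python3 look.py 10; python3 - <<'E'
from h import *
for n in ["scene","side"]:
    print(n); tilt(shot(n,"s6"+n),(.27,.47,-.4,-.24),0.007,.12)
E
```

```text
time_s: 12.48
position: [0.3598, -0.3361, 0.0789]
tool_rot: [[-0.708, 0.0, 0.707], [-0.707, -0.0, -0.708], [-0.0, -1.0, 0.0]]
ft_force: [1.2, 3.1, 7.5]
grip_width: 0.0627
scene
n 2014 u [0.0157 0.0604 0.0893] v [0.4602 0.5172 0.5309] z [0.008  0.0702 0.1111]
0.01 [0.0856 0.1146]
0.02 [0.0658 0.1014]
0.03 [0.0149 0.1163]
0.04 [0.0132 0.1031]
0.05 [0.0127 0.1043]
0.06 [0.0088 0.1053]
0.07 [0.0086 0.1064]
0.08 [0.0089 0.1063]
0.09 [0.0075 0.041 ]
side
n 1159 u [0.0227 0.0613 0.0901] v [0.4558 0.4719 0.5236] z [0.0077 0.0612 0.1087]
0.023 [0.0405 0.1148]
0.033 [0.014  0.1122]
0.043 [0.0112 0.1037]
0.053 [0.0089 0.1049]
0.063 [0.008  0.1059]
0.073 [0.0092 0.1068]
0.083 [0.0093 0.1055]
0.093 [0.0075 0.0203]
```

View pics/c_10.png

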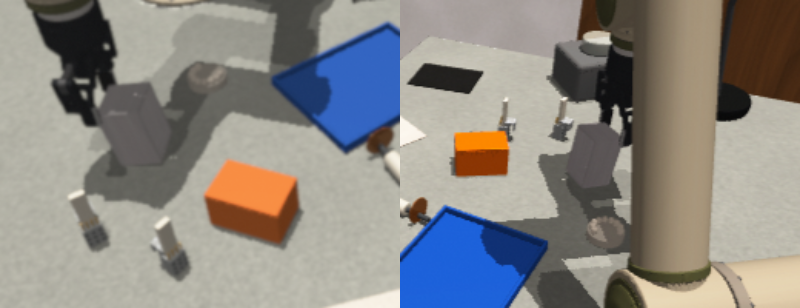

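```bash
python3 -m pendant '[[[-0.1,-0.1,-0.12],0,0.5],[[-0.2,-0.2,-0.06],0,0.5],[[-0.2,-0.2,-0.06],0,0.5],[[-0.2,-0.2,-0.09],0,0.5],[[-0.2,-0.2,-0.1],0,0.5],[[-0.19,-0.19,-0.12],0,0.5],[[0,0,0],0,0.5]]' 20;python3 look.py 11; python3 - <<'E'
from h import *
for n in ["scene","side"]:
    print(n); tilt(shot(n,"s6"+n),(.27,.47,-.4,-.24),0.007,.12)
E
```

```text
time_s: 13.27
position: [0.3267, -0.3688, 0.0613]
tool_rot: [[-0.708, -0.001, 0.706], [-0.706, 0.001, -0.708], [0.0, -1.0, -0.001]]
ft_force: [-0.5, 0.6, 3.7]
grip_width: 0.0629
scene
n 2225 u [-0.024   0.0257  0.0769] v [0.4552 0.5075 0.53  ] z [0.0115 0.0646 0.1162]
-0.036 [0.07   0.1059]
-0.026 [0.0707 0.1117]
-0.016 [0.0708 0.1184]
-0.006 [0.0537 0.0995]
0.004 [0.0411 0.1065]
0.014 [0.0266 0.1126]
0.024 [0.014 0.116]
0.034 [0.0103 0.1035]
0.044 [0.0141 0.0885]
0.054 [0.0186 0.0761]
0.064 [0.0252 0.06  ]
0.074 [0.0308 0.0453]
side
n 1073 u [-0.0168  0.0295  0.0781] v [0.4568 0.497  0.5255] z [0.0115 0.0586 0.1162]
-0.022 [0.09   0.1123]
-0.012 [0.0639 0.1141]
-0.002 [0.0475 0.1003]
0.008 [0.0374 0.1068]
0.018 [0.0221 0.112 ]
0.028 [0.0128 0.1169]
0.038 [0.0105 0.0993]
0.048 [0.015  0.0849]
0.058 [0.0217 0.0723]
0.068 [0.0272 0.0564]
0.078 [0.0324 0.0424]
```

View pics/c_11.png

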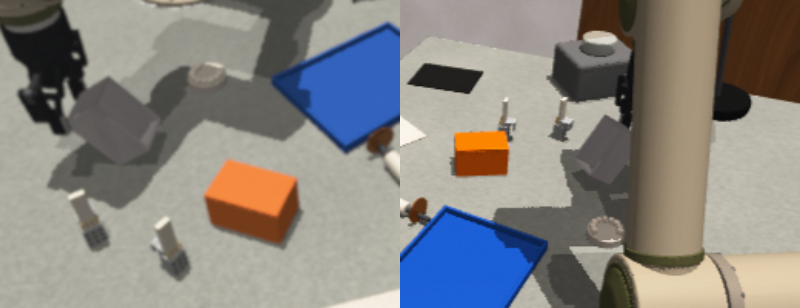

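```bash
python3 -m pendant '[[[-0.16,-0.16,-0.16],0,0.5],[[-0.14,-0.14,-0.2],0,0.5],[[-0.13,-0.13,-0.22],0,0.5],[[-0.11,-0.11,-0.24],0,0.5],[[-0.09,-0.09,-0.24],0,0.5],[[0,0,0],0,0.5]]' 20;python3 look.py 12; python3 - <<'E'
from h import *
for n in ["scene","side"]:
    print(n); tilt(shot(n,"s6"+n),(.25,.47,-.42,-.24),0.007,.12)
E
```

```text
time_s: 13.97
position: [0.3084, -0.3887, 0.0301]
tool_rot: [[-0.707, -0.0, 0.707], [-0.707, -0.003, -0.707], [0.002, -1.0, 0.002]]
ft_force: [-3.5, -4.3, 6.2]
grip_width: 0.0626
scene
n 2162 u [-0.0578 -0.0001  0.0599] v [0.4401 0.5102 0.5319] z [0.0107 0.0554 0.1091]
-0.065 [0.0449 0.1104]
-0.055 [0.0409 0.1161]
-0.045 [0.0428 0.1135]
-0.035 [0.0423 0.09  ]
-0.025 [0.0372 0.1035]
-0.015 [0.0305 0.0992]
-0.005 [0.0237 0.0928]
0.005 [0.018  0.0872]
0.015 [0.0117 0.0796]
0.025 [0.0084 0.0749]
0.035 [0.0114 0.069 ]
0.045 [0.0255 0.0633]
0.055 [0.0404 0.057 ]
0.065 [0.0489 0.0535]
side
n 838 u [-0.0379  0.0165  0.0614] v [0.4573 0.5183 0.622 ] z [0.0115 0.0511 0.1002]
-0.039 [0.0456 0.0838]
-0.029 [0.0387 0.0901]
-0.019 [0.0355 0.103 ]
-0.009 [0.0289 0.0947]
0.001 [0.0221 0.0891]
0.011 [0.0148 0.0831]
0.021 [0.0145 0.0795]
0.031 [0.0113 0.0719]
0.041 [0.0126 0.0666]
0.051 [0.0292 0.0615]
0.061 [0.0421 0.0549]
```

View pics/c_12.png

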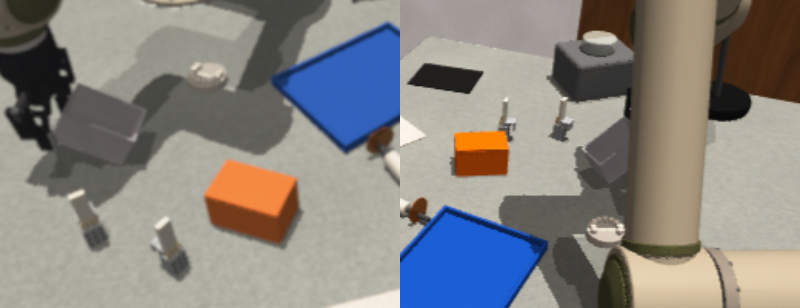

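```bash
python3 -m pendant '[[[-0.07,-0.07,-0.2],0,0.5],[[-0.05,-0.05,-0.2],0,0.5],[[-0.03,-0.03,-0.2],0,0.5],[[0,0,0],0,0.5],[[0,0,0],0,0.5],[[0,0,0],0,1],[[0,0,0],0,1],[[0,0,0],0,1],[[0,0,0],0,1],[[0,0,0],0,1]]' 20;python3 look.py 13
```

```text
time_s: 15.0
position: [0.3044, -0.3912, 0.0122]
tool_rot: [[-0.707, -0.0, 0.707], [-0.707, 0.0, -0.707], [0.0, -1.0, -0.0]]
ft_force: [-0.8, -1.5, 1.7]
grip_width: 0.0852
```

View pics/c_13.png

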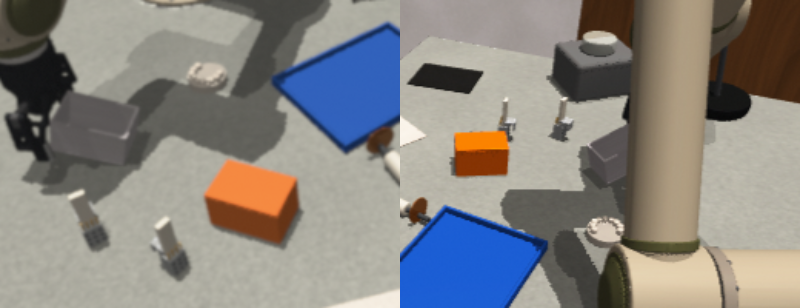

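The trough stands mouth-up. I'll rise and measure it and the tray again.

```bash
python3 -m pendant '[[[0,0,0.6],0,1],[[0,0,1],0,1],[[0,0,1],0,1],[[0,0,1],0,1],[[0,0,1],0,1],[[0,0,1],0,1],[[0.5,0.5,0],0,1],[[0.5,0.5,0],0,1],[[0,0,0],0,1],[[0,0,0],0,1]]'; python3 - <<'E'
from h import *
for n in ["wrist","scene"]:
    S=shot(n,"w14"+n); W=cloud(S); 
    k=(W[...,2]>.052)&(W[...,2]<.066)&(np.hypot(W[...,0]-.345,W[...,1]+.35)<.09)
    p=(W[k][:,:2]*1000).astype(np.float32); print(n,len(p),cv2.minAreaRect(p))
E
```

```text
time_s: 15.93
position: [0.3348, -0.3606, 0.1803]
tool_rot: [[-0.706, -0.0, 0.708], [-0.708, 0.0, -0.706], [-0.0, -1.0, -0.0]]
ft_force: [0.0, -0.3, -0.4]
grip_width: 0.0856
wrist 1865 ((334.81170654296875, -359.0298156738281), (100.74867248535156, 64.23151397705078), 45.027339935302734)
scene 505 ((336.5827941894531, -359.6560363769531), (101.76769256591797, 69.37645721435547), 45.910072326660156)
```

View pics/w14wrist.png

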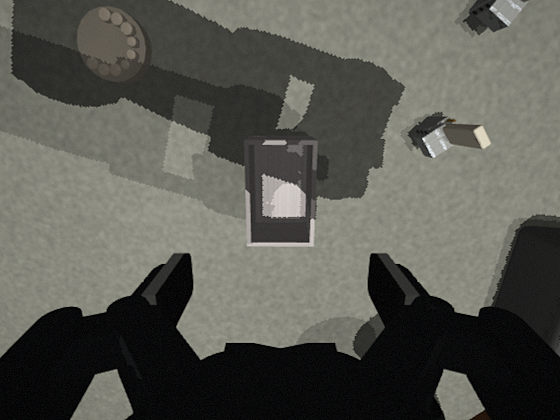

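```bash
python3 -m pendant '[[[0,0.03,-1],0,1],[[0,0,-1],0,1],[[0,0,-1],0,1],[[0,0,-1],0,1],[[0,0,-0.8],0,1],[[0,0,-0.47],0,1],[[0,0,0],0,0.5],[[0,0,0],0,0.5],[[0,0,0],0,0.5],[[0,0,0],0,0.5],[[0,0,0],0,0.5],[[0,0,0],0,0.5]]' 40; python3 -m pendant '[[[0,0,0.3],0,0.5],[[0,0,0.7],0,0.5],[[0,0,1],0,0.5],[[0,0,1],0,0.5],[[0,0,0.7],0,0.5],[[0,0,0.3],0,0.5],[[0,0,0],0,0.5]]'
```

```text
time_s: 17.03
position: [0.3345, -0.3606, 0.0228]
tool_rot: [[-0.707, 0.0, 0.707], [-0.707, -0.001, -0.707], [0.0, -1.0, 0.001]]
ft_force: [-0.4, 0.1, -2.6]
grip_width: 0.0635
time_s: 17.62
position: [0.3348, -0.361, 0.1443]
tool_rot: [[-0.707, 0.002, 0.707], [-0.707, -0.004, -0.707], [0.001, -1.0, 0.004]]
ft_force: [-0.2, 0.4, -2.8]
grip_width: 0.0633
```

```bash
python3 -m pendant '[[[0.47,0.936,0],0.667,0.5],[[0.47,0.936,0],0.667,0.5],[[0.47,0.936,0],0.667,0.5],[[0.47,0.936,0],0.667,0.5],[[0.47,0.936,0],0.667,0.5],[[0.47,0.936,0],0.667,0.5],[[0.47,0.936,0],0.667,0.5],[[0.47,0.936,0],0.667,0.5],[[0.47,0.936,0],0.667,0.5],[[0.47,0.936,0],0.667,0.5],[[0.47,0.936,0],0.667,0.5],[[0.47,0.936,0],0.667,0.5]]'; python3 -m pendant '[[[0,0,0],0,0.5],[[0,0,0],0,0.5]]'; python3 - <<'E'
from h import *
S=shot("wrist","w15")
for n in ["scene","side"]:
    S=shot(n,"x15"+n); blobs(S,masks(S[0])["blue"],.012,.03,30)
E
```

```text
time_s: 18.62
position: [0.5034, -0.0217, 0.1407]
tool_rot: [[-0.084, -0.003, 0.996], [-0.996, 0.001, -0.084], [-0.001, -1.0, -0.003]]
ft_force: [-0.5, 0.3, -2.0]
grip_width: 0.0635
time_s: 18.78
position: [0.5032, -0.022, 0.1406]
tool_rot: [[-0.084, -0.003, 0.996], [-0.996, 0.001, -0.084], [-0.0, -1.0, -0.003]]
ft_force: [0.7, -0.2, -2.5]
grip_width: 0.0635
px [272. 219.] n 486 mean [ 0.5471 -0.0258  0.0166] zmax 0.019736046235015146 rect [511.6  33.5] [253.  197.9] 85.0
px [286. 236.] n 841 mean [0.4965 0.0709 0.0167] zmax 0.020024667760296586 rect [508.3  41.1] [260.2 199.5] 85.2
```

View pics/w15.png

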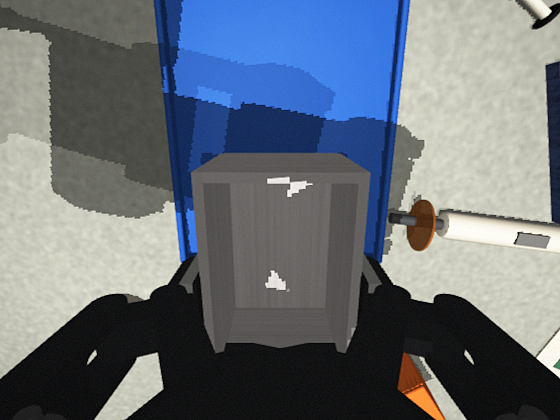

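```bash
python3 -m pendant '[[[0,0,-0.6],0,0.5],[[0,0,-0.9],0,0.5],[[0,0,-0.9],0,0.5],[[0,0,-0.7],0,0.5],[[0,0,-0.4],0,0.5],[[0,0,-0.2],0,0.5],[[0,0,0],0,0.5]]'; python3 -m pendant '[[[0,0,0],0,1],[[0,0,0],0,1],[[0,0,0],0,1],[[0,0,0],0,1],[[0,0,0.5],0,1],[[0,0,1],0,1],[[0,0,1],0,1],[[0,0,1],0,1],[[0,0,1],0,1],[[0,0,1],0,1],[[0,0,0],0,1]]'; python3 look.py 16; python3 - <<'E'
from h import *
for n in ["wrist","scene","side"]:
    S=shot(n,"w16"+n); W=cloud(S); 
    k=(W[...,2]>.058)&(W[...,2]<.072)&(np.hypot(W[...,0]-.503,W[...,1]+.022)<.075)
    p=(W[k][:,:2]*1000).astype(np.float32); print(n,len(p),cv2.minAreaRect(p))
E
```

```text
time_s: 19.52
position: [0.5029, -0.0242, 0.0302]
tool_rot: [[-0.089, -0.002, 0.996], [-0.996, 0.001, -0.089], [-0.0, -1.0, -0.002]]
ft_force: [0.7, -0.0, -2.7]
grip_width: 0.0632
time_s: 20.43
position: [0.5057, -0.0239, 0.2022]
tool_rot: [[-0.086, 0.011, 0.996], [-0.996, -0.003, -0.086], [0.002, -1.0, 0.011]]
ft_force: [1.3, -0.5, 0.4]
grip_width: 0.0855
wrist 1719 ((502.4791564941406, -21.68558120727539), (100.53001403808594, 64.14334106445312), 84.9617919921875)
scene 375 ((503.8392028808594, -22.599945068359375), (103.5547103881836, 68.19622802734375), 84.01888275146484)
side 334 ((503.56964111328125, -21.220043182373047), (103.52728271484375, 65.9181900024414), 84.80325317382812)
```

View pics/w16wrist.png

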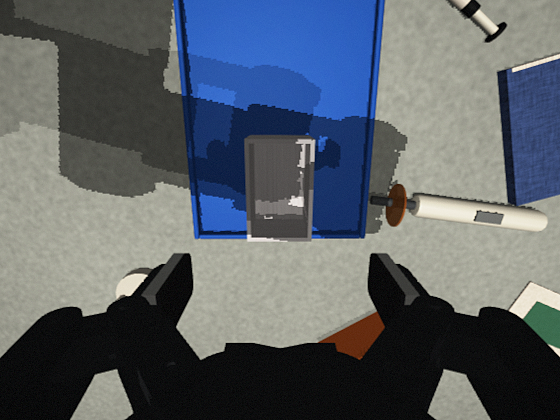

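View pics/w16scene.png

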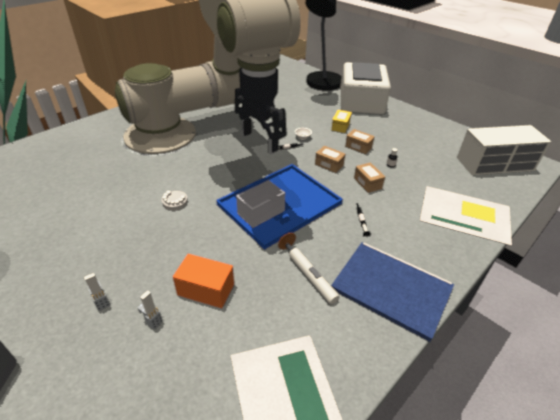

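The trough is mouth-up in the tray at about (0.503,-0.022) with yaw -5°. Next is basket 2.

```bash
python3 -m pendant '[[[0.24,-0.986,0],0.25,1],[[0.24,-0.986,0],0.25,1],[[0.24,-0.986,0],0.25,1],[[0.24,-0.986,0],0.25,1],[[0.24,-0.986,0],0.25,1],[[0.24,-0.986,0],0.25,1],[[0.24,-0.986,0],0.25,1],[[0.24,-0.986,0],0.25,1],[[0.24,-0.986,0],0.25,1],[[0.24,-0.986,0],0.25,1],[[0.24,-0.986,0],0.25,1],[[0.24,-0.986,0],0.25,1]]'; python3 -m pendant '[[[0,0,0],0,1],[[0,0,0],0,1]]';python3 - <<'E'
from h import *
S=shot("wrist","w17"); W=cloud(S)
for n in ["wrist","scene"]:
  S=shot(n); W=cloud(S)
  for c in [(.592,-.379),(.486,-.431)]:
    for z in [(.086,.095),(.05,.095),(.03,.046),(.039,.047)]:
        k=(W[...,2]>z[0])&(W[...,2]<z[1])&(np.hypot(W[...,0]-c[0],W[...,1]-c[1])<.035)
        if k.sum()>8: print(n,c,z,k.sum(),W[k].mean(0),cv2.minAreaRect((W[k][:,:2]*1000).astype(np.float32)))
E
```

```text
time_s: 21.68
position: [0.5899, -0.3797, 0.1945]
tool_rot: [[0.175, -0.002, 0.985], [-0.985, 0.002, 0.175], [-0.002, -1.0, -0.002]]
ft_force: [0.5, -0.5, 0.7]
grip_width: 0.0857
time_s: 21.85
position: [0.5896, -0.3795, 0.1938]
tool_rot: [[0.172, -0.002, 0.985], [-0.985, 0.002, 0.172], [-0.003, -1.0, -0.002]]
ft_force: [-0.1, 1.2, -0.3]
grip_width: 0.0855
wrist (0.592, -0.379) (0.086, 0.095) 186 [ 0.5896 -0.3766  0.0899] ((589.7259521484375, -376.9772644042969), (6.992839813232422, 17.8148136138916), 9.925628662109375)
wrist (0.592, -0.379) (0.05, 0.095) 255 [ 0.5892 -0.3745  0.0842] ((589.7705078125, -376.9368896484375), (7.505155086517334, 17.71063995361328), 11.248299598693848)
wrist (0.592, -0.379) (0.03, 0.046) 616 [ 0.5814 -0.3772  0.0414] ((583.4865112304688, -378.1836853027344), (34.04336166381836, 22.876136779785156), 10.926187515258789)
wrist (0.592, -0.379) (0.039, 0.047) 467 [ 0.578  -0.3789  0.0441] ((582.4113159179688, -378.7695617675781), (31.631526947021484, 22.200397491455078), 10.41878890991211)
wrist (0.486, -0.431) (0.086, 0.095) 187 [ 0.4841 -0.4291  0.0897] ((4
[... 1252 characters left out ...]
95166016), 16.21758270263672)
scene (0.486, -0.431) (0.086, 0.095) 46 [ 0.4861 -0.431   0.0894] ((485.7749938964844, -430.9374694824219), (17.052661895751953, 10.481745719909668), 77.90077209472656)
scene (0.486, -0.431) (0.05, 0.095) 192 [ 0.4875 -0.4315  0.0731] ((485.7613830566406, -431.0009765625), (18.10957145690918, 10.481745719909668), 77.90077209472656)
scene (0.486, -0.431) (0.03, 0.046) 128 [ 0.4883 -0.4308  0.0378] ((479.5517272949219, -430.09857177734375), (23.697568893432617, 36.308719635009766), 82.16717529296875)
scene (0.486, -0.431) (0.039, 0.047) 61 [ 0.4854 -0.4299  0.0435] ((478.42108154296875, -429.5739440917969), (21.78980255126953, 34.4897346496582), 80.43785095214844)
```

View pics/w17.png

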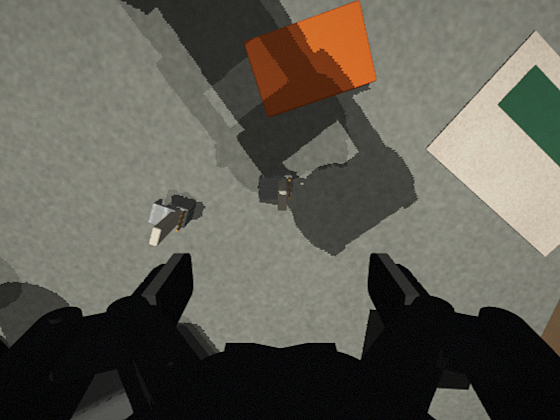

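```bash
python3 -m pendant '[[[0,0.083,-1],0,1],[[0,0,-1],0,1],[[0,0,-1],0,1],[[0,0,-1],0,1],[[0,0,-0.66],0,0.6],[[0,0,0],0,0],[[0,0,0],0,0],[[0,0,0],0,0],[[0,0,0],0,0],[[0,0,0],0,0],[[0,0,0],0,0],[[0,0,0],0,0]]' 40; python3 -m pendant '[[[0,0,0],0,0],[[0,0,0],0,0],[[0,0,0],0,0]]'
```

```text
time_s: 23.0
position: [0.5905, -0.3764, 0.0581]
tool_rot: [[0.174, 0.002, 0.985], [-0.985, -0.002, 0.174], [0.002, -1.0, 0.002]]
ft_force: [-0.9, 0.1, 6.3]
grip_width: 0.0075
time_s: 23.25
position: [0.5905, -0.3764, 0.0581]
tool_rot: [[0.174, 0.002, 0.985], [-0.985, -0.002, 0.174], [0.002, -1.0, 0.002]]
ft_force: [-0.9, 1.5, 6.4]
grip_width: 0.0075
```

```bash
python3 -m pendant '[[[0,0,0.3],0,0],[[0,0,0.7],0,0],[[0,0,1],0,0],[[0,0,1],0,0],[[0,0,0.7],0,0],[[0,0,0.3],0,0],[[0,0,0],0,0]]';python3 look.py 18; python3 - <<'E'
from h import *
for n in ["scene","side"]:
  S=shot(n); W=cloud(S); k=(np.hypot(W[...,0]-.5905,W[...,1]+.3764)<.04)&(W[...,2]>.09)
  p=W[k]; 
  print(n,len(p),np.percentile(p[:,2],[1,5,10]))
  for lo in np.arange(.11,.18,.008):
    q=p[(p[:,2]>lo)&(p[:,2]<lo+.008)]
    if len(q): print(round(lo,3),len(q),q[:,:2].min(0),q[:,:2].max(0))
E
```

```text
time_s: 23.83
position: [0.5905, -0.3764, 0.1791]
tool_rot: [[0.174, 0.003, 0.985], [-0.985, -0.003, 0.174], [0.004, -1.0, 0.003]]
ft_force: [-0.8, 0.3, -0.8]
grip_width: 0.0071
scene 7889 [0.1298 0.1613 0.2247]
0.11 1 [ 0.6014 -0.3863] [ 0.6014 -0.3863]
0.118 50 [ 0.5851 -0.3909] [ 0.6032 -0.365 ]
0.126 55 [ 0.5836 -0.3909] [ 0.6029 -0.3651]
0.134 64 [ 0.5853 -0.3912] [ 0.603  -0.3647]
0.142 80 [ 0.5687 -0.392 ] [ 0.6029 -0.365 ]
0.15 92 [ 0.5696 -0.3925] [ 0.6033 -0.3648]
0.158 103 [ 0.5682 -0.3921] [ 0.601  -0.3662]
0.166 20 [ 0.5897 -0.387 ] [ 0.5982 -0.3699]
0.174 21 [ 0.5814 -0.3889] [ 0.603 -0.376]
side 1654 [0.1245 0.1485 0.1764]
0.11 3 [ 0.5828 -0.3691] [ 0.5892 -0.3671]
0.118 18 [ 0.5772 -0.3897] [ 0.5969 -0.3624]
0.126 21 [ 0.5771 -0.3864] [ 0.5993 -0.3621]
0.134 21 [ 0.576  -0.3838] [ 0.5996 -0.3625]
0.142 26 [ 0.5649 -0.3839] [ 0.6005 -0.3597]
0.15 24 [ 0.5662 -0.3804] [ 0.5967 -0.3632]
0.158 41 [ 0.5661 -0.3907] [ 0.5988 -0.3626]
0.166 7 [ 0.5846 -0.3733] [ 0.5912 -0.3645]
0.174 19 [ 0.5761 -0.3737] [ 0.6022 -0.3598]
```

View pics/c_18.png

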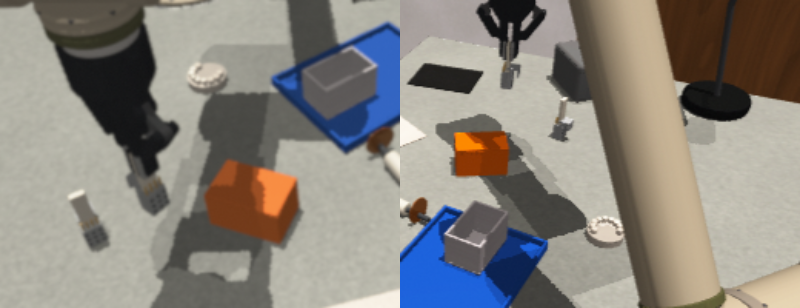

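```bash
python3 -m pendant '[[[-0.256,0.968,0],-0.23,0],[[-0.256,0.968,0],-0.23,0],[[-0.256,0.968,0],-0.23,0],[[-0.256,0.968,0],-0.23,0],[[-0.256,0.968,0],-0.23,0],[[-0.256,0.968,0],-0.23,0],[[-0.256,0.968,0],-0.23,0],[[-0.256,0.968,0],-0.23,0],[[-0.256,0.968,0],-0.23,0],[[-0.256,0.968,0],-0.23,0],[[-0.256,0.968,0],-0.23,0],[[-0.256,0.968,0],-0.23,0]]'; python3 -m pendant '[[[-0.256,0.968,0],-0.24,0],[[0,0,0],0,0],[[0,0,0],0,0]]'
```

```text
time_s: 25.03
position: [0.4968, -0.026, 0.1753]
tool_rot: [[-0.067, -0.002, 0.998], [-0.998, 0.001, -0.067], [-0.001, -1.0, -0.002]]
ft_force: [0.7, 1.0, -0.9]
grip_width: 0.0073
time_s: 25.28
position: [0.4895, 0.0027, 0.1757]
tool_rot: [[-0.084, -0.002, 0.996], [-0.996, 0.0, -0.084], [-0.0, -1.0, -0.002]]
ft_force: [-0.6, 0.1, 0.4]
grip_width: 0.0071
```

```bash
python3 -m pendant '[[[0.033,0,-0.3],0,0],[[0,0,-0.5],0,0],[[0,0,-0.2],0,0],[[0,0,0],0,0]]'; python3 - <<'E'
from h import *
for n in ["scene","side"]:
    S=shot(n,"x19"+n); W=cloud(S); 
    k=(W[...,2]>.058)&(W[...,2]<.072)&(np.hypot(W[...,0]-.503,W[...,1]+.022)<.075)
    p=(W[k][:,:2]*1000).astype(np.float32); print(n,len(p),cv2.minAreaRect(p))
    a=S[0][120:280,150:380] if n=="scene" else S[0][130:290,200:430]
    cv2.imwrite("pics/z19%s.png"%n,cv2.resize(a,None,fx=3,fy=3,interpolation=3)[:,:,::-1])
shot("wrist","w19")
E
```

```text
time_s: 25.62
position: [0.4905, 0.0008, 0.1444]
tool_rot: [[-0.088, -0.004, 0.996], [-0.996, 0.001, -0.088], [-0.001, -1.0, -0.004]]
ft_force: [0.3, -0.4, -0.3]
grip_width: 0.0071
scene 363 ((503.5262145996094, -22.473770141601562), (101.91728210449219, 67.81097412109375), 84.90178680419922)
side 270 ((503.8503723144531, -20.105056762695312), (103.1862564086914, 66.15467071533203), 84.20397186279297)
```

View pics/z19scene.png

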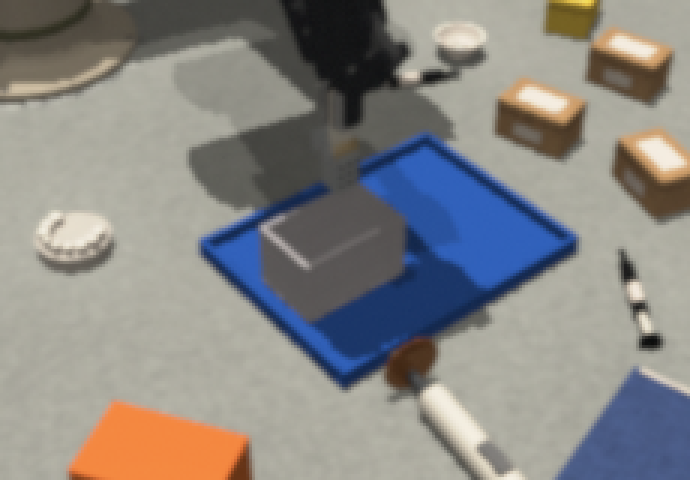

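View pics/w19.png

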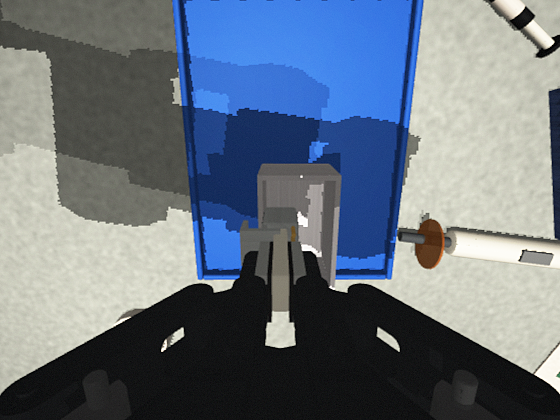

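```bash
python3 -m pendant '[[[0,0,-0.4],0,0],[[0,0,-0.5],0,0],[[0,0,-0.4],0,0],[[0,0,-0.3],0,0],[[0,0,-0.2],0,0],[[0,0,-0.1],0,0],[[0,0,0],0,0]]';python3 -m pendant '[[[0,0,-0.1],0,0],[[0,0,0],0,0],[[0,0,0],0,0]]'
```

```text
time_s: 26.35
position: [0.4912, 0.0015, 0.0893]
tool_rot: [[-0.087, -0.0, 0.996], [-0.996, 0.0, -0.087], [-0.0, -1.0, -0.0]]
ft_force: [-0.0, 0.7, 0.3]
grip_width: 0.0071
time_s: 26.6
position: [0.4913, 0.0015, 0.0867]
tool_rot: [[-0.087, 0.001, 0.996], [-0.996, -0.0, -0.087], [0.0, -1.0, 0.001]]
ft_force: [-0.1, 0.4, 0.3]
grip_width: 0.0077
```

```bash
python3 -m pendant '[[[0,0,-0.08],0,0],[[0,0,-0.04],0,0],[[0,0,0],0,0]]';python3 -m pendant '[[[0,0,0],0,0.15],[[0,0,0],0,0.3],[[0,0,0],0,0.3],[[0,0,0],0,0.3],[[0,0,0],0,0.3]]';python3 -m pendant '[[[0,0,0.5],0,0.3],[[0,0,1],0,0.3],[[0,0,1],0,0.3],[[0,0,1],0,0.6],[[0,0,0],0,1],[[0,0,0],0,1]]'; python3 - <<'E'
from h import *
for n in ["scene","side"]:
    S=shot(n,"x20"+n); W=cloud(S); 
    k=(W[...,2]>.058)&(W[...,2]<.068)&(np.hypot(W[...,0]-.503,W[...,1]+.022)<.075)
    p=(W[k][:,:2]*1000).astype(np.float32); print(n,len(p),cv2.minAreaRect(p))
    k=(W[...,2]>.09)&(W[...,2]<.125)&(np.hypot(W[...,0]-.4905,W[...,1])<.02)
    print(W[k].mean(0),W[k].max(0))
    a=S[0][120:280,150:380] if n=="scene" else S[0][130:290,200:430]
    cv2.imwrite("pics/z20%s.png"%n,cv2.resize(a,None,fx=3,fy=3,interpolation=3)[:,:,::-1])
E
```

```text
time_s: 26.85
position: [0.4916, 0.0015, 0.084]
tool_rot: [[-0.087, 0.002, 0.996], [-0.996, -0.0, -0.087], [0.0, -1.0, 0.002]]
ft_force: [-1.2, 0.9, 10.7]
grip_width: 0.0072
time_s: 27.27
position: [0.4911, 0.0016, 0.0827]
tool_rot: [[-0.087, -0.0, 0.996], [-0.996, 0.0, -0.087], [0.0, -1.0, -0.0]]
ft_force: [-0.4, -0.4, -0.0]
grip_width: 0.0256
time_s: 27.77
position: [0.4916, 0.0015, 0.1889]
tool_rot: [[-0.087, 0.003, 0.996], [-0.996, -0.001, -0.087], [0.0, -1.0, 0.003]]
ft_force: [-0.2, -0.2, -0.8]
grip_width: 0.061
scene 381 ((500.9183044433594, -22.884052276611328), (102.2151870727539, 73.40505981445312), 85.72352600097656)
[ 0.4964 -0.0034  0.1048] [0.5002 0.0074 0.116 ]
side 334 ((500.7662048339844, -20.899124145507812), (104.27848052978516, 70.57022094726562), 84.8195571899414)
[0.4928 0.0029 0.1055] [0.4994 0.0102 0.1162]
```

View pics/z20scene.png

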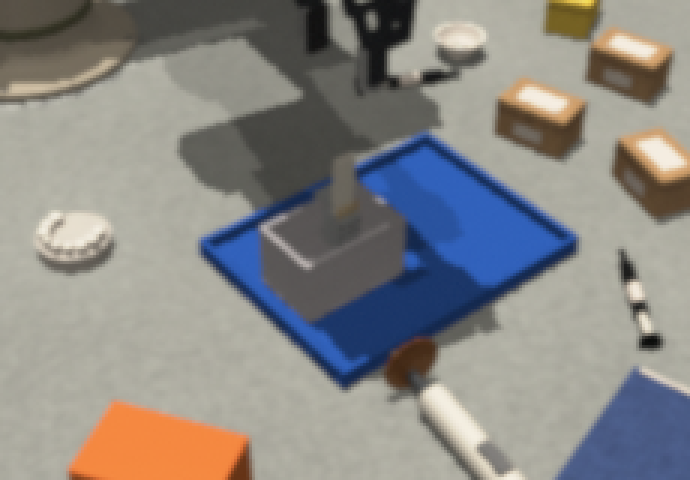

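View pics/z20side.png

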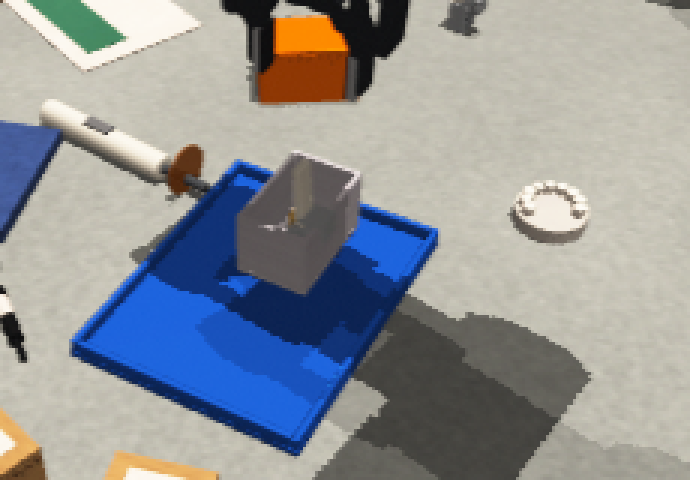

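Basket 2 hangs properly: its tab top is at z 0.116, which is the expected height. On to basket 1.

```bash
python3 -m pendant '[[[-0.018,-0.958,0],-0.1,1],[[-0.018,-0.958,0],-0.1,1],[[-0.018,-0.958,0],-0.1,1],[[-0.018,-0.958,0],-0.1,1],[[-0.018,-0.958,0],-0.1,1],[[-0.018,-0.958,0],-0.1,1],[[-0.018,-0.958,0],-0.1,1],[[-0.018,-0.958,0],-0.1,1],[[-0.018,-0.958,0],-0.1,1],[[-0.018,-0.958,0],-0.1,1],[[-0.018,-0.958,0],-0.1,1],[[-0.018,-0.958,0],-0.04,1]]'; python3 -m pendant '[[[-0.018,-0.958,0],0,1],[[-0.018,-0.958,0],0,1],[[-0.018,-0.958,0],0,1],[[0,0,0],0,1],[[0,0,0],0,1]]';python3 - <<'E'
from h import *
S=shot("wrist","w21"); W=cloud(S)
c=(.486,-.431)
for z in [(.086,.095),(.03,.046)]:
        k=(W[...,2]>z[0])&(W[...,2]<z[1])&(np.hypot(W[...,0]-c[0],W[...,1]-c[1])<.035)
        if k.sum()>8: print(z,k.sum(),W[k].mean(0),cv2.minAreaRect((W[k][:,:2]*1000).astype(np.float32)))
E
```

```text
time_s: 28.87
position: [0.4841, -0.3444, 0.186]
tool_rot: [[-0.186, -0.002, 0.983], [-0.983, 0.002, -0.186], [-0.002, -1.0, -0.003]]
ft_force: [0.2, -0.2, 0.4]
grip_width: 0.0854
time_s: 29.28
position: [0.4824, -0.4303, 0.1854]
tool_rot: [[-0.187, -0.002, 0.982], [-0.982, 0.003, -0.187], [-0.003, -1.0, -0.003]]
ft_force: [1.1, 0.2, 0.1]
grip_width: 0.0854
(0.086, 0.095) 185 [ 0.4834 -0.429   0.09  ] ((483.3421630859375, -429.3497619628906), (17.264217376708984, 6.744848251342773), 79.23766326904297)
(0.03, 0.046) 640 [ 0.4759 -0.4266  0.0413] ((477.013916015625, -428.375), (23.75652313232422, 33.62948226928711), 79.9678726196289)
```

```bash
python3 -m pendant '[[[0.03,0.03,-1],0,1],[[0,0,-1],0,1],[[0,0,-1],0,1],[[0,0,-0.8],0,1],[[0,0,-0.4],0,0.6],[[0,0,0],0,0],[[0,0,0],0,0],[[0,0,0],0,0],[[0,0,0],0,0],[[0,0,0],0,0],[[0,0,0],0,0],[[0,0,0],0,0]]' 40; python3 -m pendant '[[[0,0,0],0,0],[[0,0,0],0,0]]';  python3 -m pendant '[[[0,0,0.3],0,0],[[0,0,0.7],0,0],[[0,0,1],0,0],[[0,0,1],0,0],[[0,0,0.7],0,0],[[0,0,0.3],0,0],[[0,0,0],0,0]]'
```

```text
time_s: 30.33
position: [0.4843, -0.429, 0.063]
tool_rot: [[-0.185, 0.001, 0.983], [-0.983, -0.002, -0.185], [0.001, -1.0, 0.002]]
ft_force: [0.1, 1.1, 6.0]
grip_width: 0.0074
time_s: 30.5
position: [0.4843, -0.429, 0.063]
tool_rot: [[-0.185, 0.001, 0.983], [-0.983, -0.001, -0.185], [0.001, -1.0, 0.002]]
ft_force: [-0.3, 0.3, 4.9]
grip_width: 0.0071
time_s: 31.08
position: [0.4843, -0.4291, 0.1841]
tool_rot: [[-0.185, 0.002, 0.983], [-0.983, -0.003, -0.185], [0.003, -1.0, 0.003]]
ft_force: [-0.7, -1.5, -0.5]
grip_width: 0.0072
```

```bash
python3 -m pendant '[[[0.006,0.99,0],0.088,0],[[0.006,0.99,0],0.088,0],[[0.006,0.99,0],0.088,0],[[0.006,0.99,0],0.088,0],[[0.006,0.99,0],0.088,0],[[0.006,0.99,0],0.088,0],[[0.006,0.99,0],0.088,0],[[0.006,0.99,0],0.088,0],[[0.006,0.99,0],0.088,0],[[0.006,0.99,0],0.088,0],[[0.006,0.99,0],0.088,0],[[0.006,0.99,0],0.088,0]]'; python3 -m pendant '[[[0.006,0.7,0],0.088,0],[[0,0.29,0],0,0],[[0,0,0],0,0],[[0,0,0],0,0]]';python3 - <<'E'
from h import *
for n in ["scene","side"]:
    S=shot(n,"x22"+n); W=cloud(S); 
    k=(W[...,2]>.058)&(W[...,2]<.068)&(np.hypot(W[...,0]-.503,W[...,1]+.022)<.075)
    p=(W[k][:,:2]*1000).astype(np.float32); print(n,len(p),cv2.minAreaRect(p))
S=shot("wrist","w22")
E
```

```text
time_s: 32.08
position: [0.4851, -0.0706, 0.1802]
tool_rot: [[-0.094, -0.003, 0.996], [-0.996, 0.001, -0.094], [-0.001, -1.0, -0.003]]
ft_force: [-0.5, 0.3, 0.2]
grip_width: 0.0069
time_s: 32.42
position: [0.4861, -0.0429, 0.1811]
tool_rot: [[-0.086, -0.001, 0.996], [-0.996, 0.0, -0.086], [0.0, -1.0, -0.001]]
ft_force: [-0.5, -0.4, -0.8]
grip_width: 0.0073
scene 366 ((501.778076171875, -22.55193328857422), (101.68988037109375, 72.74879455566406), 84.59618377685547)
side 342 ((500.9481506347656, -20.55030059814453), (103.97052764892578, 71.63899993896484), 84.74617767333984)
```

View pics/w22.png

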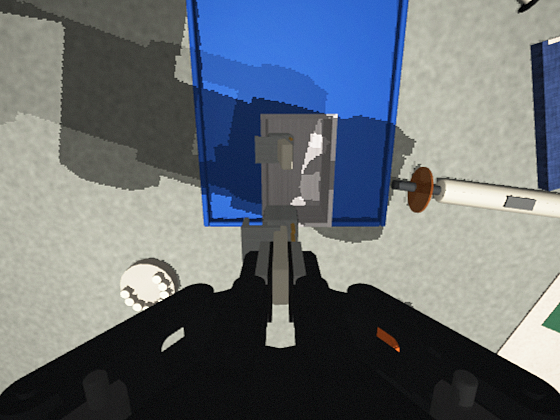

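```bash
python3 -m pendant '[[[0.02,0,-0.5],0,0],[[0,0,-0.7],0,0],[[0,0,-0.7],0,0],[[0,0,-0.5],0,0],[[0,0,-0.3],0,0],[[0,0,-0.2],0,0],[[0,0,0],0,0]]';python3 -m pendant '[[[0,0,-0.1],0,0],[[0,0,-0.1],0,0],[[0,0,0],0,0],[[0,0,0],0,0]]'
```

```text
time_s: 33.15
position: [0.4867, -0.043, 0.0941]
tool_rot: [[-0.087, -0.001, 0.996], [-0.996, 0.0, -0.087], [-0.0, -1.0, -0.001]]
ft_force: [-0.3, -0.9, 0.3]
grip_width: 0.007
time_s: 33.48
position: [0.4871, -0.0426, 0.0892]
tool_rot: [[-0.086, 0.001, 0.996], [-0.996, -0.0, -0.086], [0.0, -1.0, 0.001]]
ft_force: [-0.3, 0.9, 0.5]
grip_width: 0.0074
```

```bash
python3 -m pendant '[[[0,0,-0.05],0,0],[[0,0,0],0,0]]';python3 -m pendant '[[[0,0,0],0,0.15],[[0,0,0],0,0.3],[[0,0,0],0,0.3],[[0,0,0],0,0.3],[[0,0,0],0,0.3],[[0,0,0.5],0,0.3],[[0,0,1],0,0.3],[[0,0,1],0,0.3],[[0,0,1],0,0.6],[[0,0,0],0,1],[[0,0,0],0,1]]'; python3 - <<'E'
from h import *
for n in ["scene","side"]:
    S=shot(n,"x23"+n); W=cloud(S); 
    for c in [(.4905,.001),(.487,-.043)]:
        k=(W[...,2]>.09)&(W[...,2]<.13)&(np.hypot(W[...,0]-c[0],W[...,1]-c[1])<.016)
        print(n,W[k].mean(0),W[k].max(0))
    print("boxes"); M=masks(S[0]); blobs(S,M["brown"],.036,.05)
    a=S[0][120:280,150:380] if n=="scene" else S[0][130:290,200:430]
    cv2.imwrite("pics/z23%s.png"%n,cv2.resize(a,None,fx=3,fy=3,interpolation=3)[:,:,::-1])
E
```

```text
time_s: 33.65
position: [0.4874, -0.0426, 0.0888]
tool_rot: [[-0.086, 0.002, 0.996], [-0.996, -0.001, -0.086], [0.001, -1.0, 0.002]]
ft_force: [-2.7, 1.1, 12.7]
grip_width: 0.0075
time_s: 34.57
position: [0.4874, -0.0427, 0.1934]
tool_rot: [[-0.086, 0.003, 0.996], [-0.996, -0.001, -0.086], [0.001, -1.0, 0.003]]
ft_force: [-0.4, 0.8, 0.5]
grip_width: 0.0612
scene [ 0.4964 -0.0031  0.1039] [0.5003 0.0078 0.1163]
scene [ 0.4923 -0.0472  0.1046] [ 0.4962 -0.0371  0.1165]
boxes
px [361. 139.] n 98 mean [0.4938 0.3992 0.0403] zmax 0.04330421940650832 rect [486.5 406.8] [71.5 46.2] 9.2
px [331. 156.] n 114 mean [0.4933 0.2574 0.0409] zmax 0.04417035126198861 rect [485.7 265. ] [71.5 47.9] 12.9
px [370. 175.] n 133 mean [0.6233 0.2643 0.0408] zmax 0.04416032824786313 rect [614.9 277.1] [48.5 71.6] 68.3
px [286. 237.] n 44 mean [ 0.6296 -0.0625  0.0407] zmax 0.04623783037214701 rect [629.1 -61.6] [33.8  5.9] 81.1
px [205. 288.] n 259 mean [ 0.6185 -0.2766  0.0431] zmax 0.04969168719853842 rect [ 617.9 -276.6] [114.6  51.2] 58.0
side [0.4929 0.0034 0.1052] [0.4989 0.0115 0.1165]
side [ 0.4887 -0.0402  0.1056] [ 0.4941 -0.0333  0.1166]
boxes
px [302. 152.] n 134 mean [ 0.5822 -0.2313  0.0431] zmax 0.04963982713095989 rect [ 581.7 -232.2] [97.7  9. ] 28.5
px [261. 181.] n 32 mean [ 0.6291 -0.0561  0.042 ] zmax 0.048605018248491984 rect [629.1 -56.4] [36.5  3.1] 75.7
px [194. 277.] n 450 mean [0.6097 0.2847 0.0419] zmax 0.044147412209579656 rect [613.4 281.4] [48.4 73.9] 69.0
px [252. 295.] n 521 mean [0.4813 0.2731 0.0418] zmax 0.04422857669063782 rect [483.2 269.9] [72.1 50.2] 10.1
px [212. 358.] n 766 mean [0.4819 0.4154 0.0418] zmax 0.044066728293748116 rect [483.7 413.6] [71.8 50.5] 9.8
```

View pics/z23scene.png

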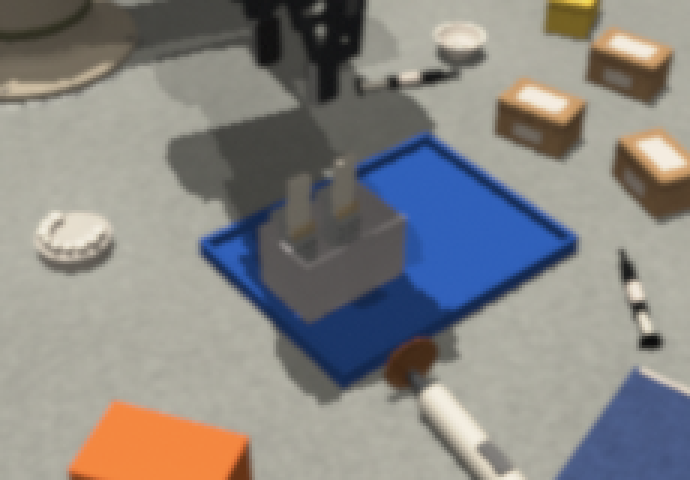

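View pics/z23side.png

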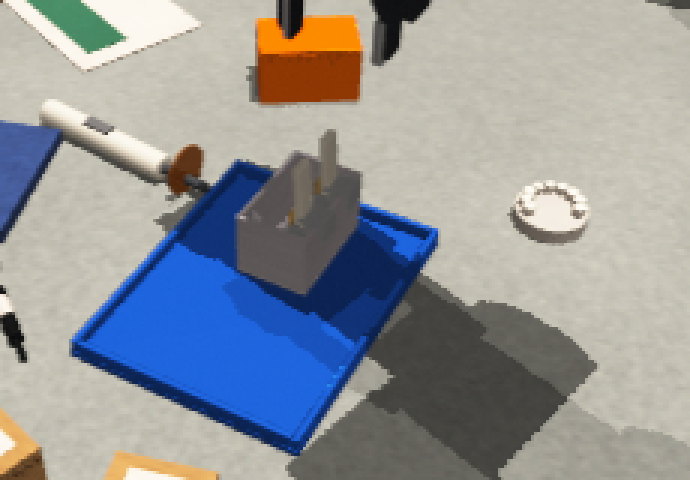

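Both baskets hang (tab tops at 0.1165). Now the boxes, starting with the one at about (0.4845, 0.268).

```bash
python3 -m pendant '[[[0,0.69,0],-0.987,1],[[0,0.69,0],-0.987,1],[[0,0.69,0],-0.987,1],[[0,0.69,0],-0.987,1],[[0,0.69,0],-0.987,1],[[0,0.69,0],-0.987,1],[[0,0.69,0],-0.987,1],[[0,0.69,0],-0.987,1],[[0,0.69,0],-0.987,1],[[0,0.69,0],-0.987,1],[[0,0.69,0],-0.987,1],[[0,0.69,0],-0.987,1]]'; python3 -m pendant '[[[0,0.69,0],-0.987,1],[[0,0.69,0],-0.987,1],[[0,0.69,0],-0.987,1],[[0,0,0],0,1],[[0,0,0],0,1]]';python3 - <<'E'
from h import *
s=env.observe(); print(s["q"], np.degrees(np.arctan2(s["tool_rot"][1][2],s["tool_rot"][0][2])))
S=shot("wrist","w24"); blobs(S,np.ones((420,560),bool),.036,.048,60,(.35,.75,.15,.55))
E
```

```text
time_s: 35.67
position: [0.4863, 0.2068, 0.1907]
tool_rot: [[-0.902, -0.003, 0.432], [-0.432, -0.001, -0.902], [0.003, -1.0, -0.001]]
ft_force: [-0.0, -0.4, -0.1]
grip_width: 0.0856
time_s: 36.08
position: [0.4863, 0.2683, 0.1908]
tool_rot: [[-0.981, -0.003, 0.194], [-0.194, -0.001, -0.981], [0.003, -1.0, 0.0]]
ft_force: [-0.5, -0.5, -0.1]
grip_width: 0.0854
[16.6784 24.2632 77.3454 -0.0101 78.556  95.5017] -78.82123047335574
px [294.  48.] n 4873 mean [0.6134 0.2817 0.0423] zmax 0.04374368567883282 rect [613.  281.8] [48.2 72.7] 69.0
px [159.  31.] n 194 mean [0.6049 0.4008 0.0394] zmax 0.04714484697723319 rect [605.3 402.5] [15.8 21.1] 64.8
px [135. 162.] n 3766 mean [0.4846 0.413  0.0422] zmax 0.04363458278965414 rect [483.  413.8] [72.2 49.2] 9.3
px [277. 190.] n 3325 mean [0.4841 0.271  0.0423] zmax 0.043653144697878773 rect [482.3 270.7] [72.7 47.8] 10.0
px [ 77. 256.] n 2437 mean [0.3712 0.4686 0.042 ] zmax 0.04357649734536016 rect [364.9 472.2] [48.3 74.3] 24.1
```

View pics/w24.png

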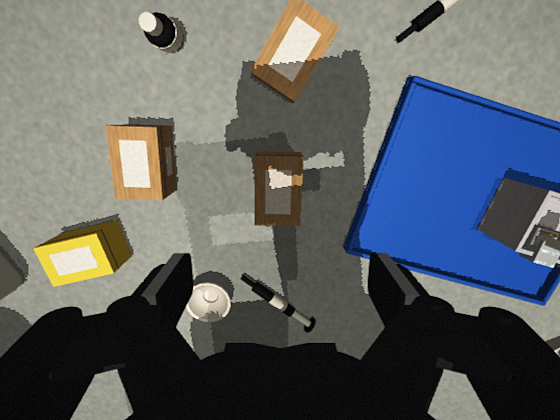

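```bash
python3 -m pendant '[[[-0.127,0.075,-1],-0.24,1],[[0,0,-1],0,1],[[0,0,-1],0,1],[[0,0,-1],0,1],[[0,0,-1],0,1],[[0,0,-0.9],0,1],[[0,0,0],0,1],[[0,0,0],0,0.3],[[0,0,0],0,0.3],[[0,0,0],0,0.3],[[0,0,0],0,0.3],[[0,0,0],0,0.3]]' 40; python3 -m pendant '[[[0,0,0],0,0.3],[[0,0,0],0,0.3],[[0,0,0.3],0,0.3],[[0,0,0.5],0,0.3],[[0,0,0.3],0,0.3],[[0,0,0],0,0.3],[[0,0,0],0,0.3],[[0,0,0],0,0.3]]'; python3 -m pendant '[[[0,0,0],0,0.3],[[0,0,0],0,0.3]]'
```

```text
time_s: 37.13
position: [0.4841, 0.2703, 0.0173]
tool_rot: [[-0.985, 0.004, 0.171], [-0.171, 0.001, -0.985], [-0.004, -1.0, -0.0]]
ft_force: [-0.4, -1.5, 8.1]
grip_width: 0.0477
time_s: 37.8
position: [0.4828, 0.2701, 0.0481]
tool_rot: [[-0.985, -0.001, 0.171], [-0.171, -0.0, -0.985], [0.001, -1.0, 0.0]]
ft_force: [0.5, -0.4, -0.3]
grip_width: 0.047
time_s: 37.97
position: [0.4828, 0.2701, 0.0477]
tool_rot: [[-0.985, -0.001, 0.17], [-0.17, -0.0, -0.985], [0.001, -1.0, 0.0]]
ft_force: [0.1, -0.5, -0.5]
grip_width: 0.0475
```

```bash
python3 - <<'E'
from h import *
S=shot("side","x25"); W=cloud(S)
blobs(S,masks(S[0])["brown"],.05,.1,40,(.35,.7,.1,.5))
cv2.imwrite("pics/z25.png",cv2.resize(S[0][220:400,130:360],None,fx=3,fy=3)[:,:,::-1])
E
```

```text
px [263. 290.] n 357 mean [0.4558 0.2711 0.0683] zmax 0.07448792105845167 rect [462.5 266.9] [32.9 50. ] 10.9
```

View pics/z25.png

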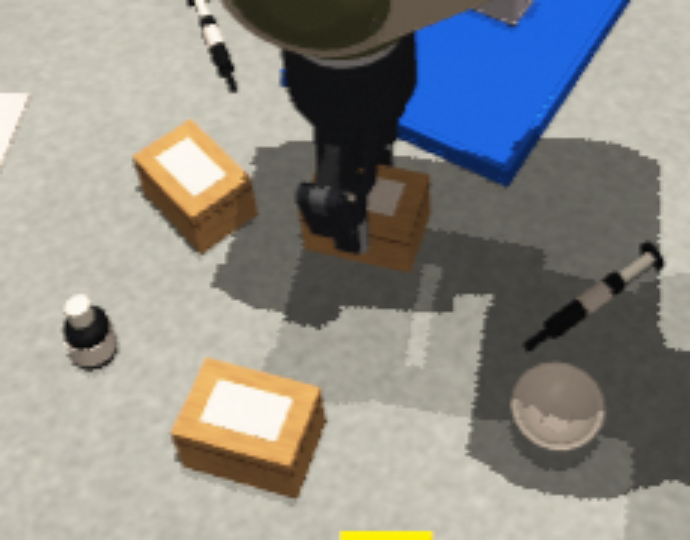

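That one is empty (about 0.5 N while it was off the bench). I'll set it back and try the one at (0.613, 0.2815).

```bash
python3 -m pendant '[[[0,0,-0.4],0,0.3],[[0,0,-0.4],0,0.3],[[0,0,-0.2],0,0.3],[[0,0,0],0,0.3],[[0,0,0],0,1],[[0,0,0],0,1],[[0,0,0],0,1],[[0,0,0],0,1],[[0,0,1],0,1],[[0,0,1],0,1],[[0,0,1],0,1],[[0,0,0.7],0,1]]' 40; python3 -m pendant '[[[0.72,0.06,0],-1,1],[[0.72,0.06,0],-1,1],[[0.72,0.06,0],-1,1],[[0.72,0.06,0],-1,1],[[0.72,0.06,0],-1,1],[[0.72,0.06,0],-1,1],[[0,0,0],-0.2,1],[[0,0,0],0,1]]'; python3 - <<'E'
from h import *
s=env.observe(); print(s["q"], np.degrees(np.arctan2(s["tool_rot"][1][2],s["tool_rot"][0][2])))
S=shot("wrist","w26"); blobs(S,np.ones((420,560),bool),.036,.048,60,(.35,.75,.15,.55))
E
```

```text
time_s: 39.02
position: [0.4836, 0.2704, 0.1321]
tool_rot: [[-0.985, 0.003, 0.171], [-0.171, 0.001, -0.985], [-0.003, -1.0, -0.0]]
ft_force: [0.8, -0.2, -0.2]
grip_width: 0.0854
time_s: 39.68
position: [0.613, 0.2808, 0.1287]
tool_rot: [[-0.932, -0.001, -0.362], [0.362, -0.0, -0.932], [0.001, -1.0, 0.0]]
ft_force: [-0.1, 0.1, 0.2]
grip_width: 0.0857
[ 14.5775  38.8047  61.2197   0.0036  80.0163 125.7853] -111.20839792787753
px [279. 205.] n 5127 mean [0.6148 0.2809 0.0422] zmax 0.04352134309457884 rect [613.1 281.7] [48.1 72.3] 69.1
px [150. 258.] n 186 mean [0.6103 0.4005 0.0406] zmax 0.04764846156136216 rect [610.6 402.4] [18.5 12.9] 42.3
px [340. 323.] n 3134 mean [0.4899 0.27   0.042 ] zmax 0.04340575742883477 rect [481.6 270.7] [73.7 48.3] 10.0
px [201. 346.] n 420 mean [0.5122 0.3997 0.0412] zmax 0.04317921312846553 rect [509.  401.7] [26.8 17.4] 9.9
```

```bash
python3 -m pendant '[[[0,0.03,-1],0,1],[[0,0,-1],0,1],[[0,0,-1],0,1],[[0,0,-0.8],0,1],[[0,0,0],0,1],[[0,0,0],0,0.3],[[0,0,0],0,0.3],[[0,0,0],0,0.3],[[0,0,0],0,0.3],[[0,0,0],0,0.3],[[0,0,0],0,0.3],[[0,0,0],0,0.3]]' 40; python3 -m pendant '[[[0,0,0.3],0,0.3],[[0,0,0.5],0,0.3],[[0,0,0.3],0,0.3],[[0,0,0],0,0.3],[[0,0,0],0,0.3],[[0,0,0],0,0.3]]'; python3 -m pendant '[[[0,0,0],0,0.3],[[0,0,0],0,0.3]]'
```

```text
time_s: 40.73
position: [0.6134, 0.282, 0.0179]
tool_rot: [[-0.933, 0.003, -0.361], [0.361, 0.001, -0.933], [-0.003, -1.0, -0.002]]
ft_force: [-2.2, -1.2, 8.4]
grip_width: 0.0469
time_s: 41.23
position: [0.6123, 0.2818, 0.0477]
tool_rot: [[-0.932, -0.001, -0.361], [0.361, -0.0, -0.932], [0.001, -1.0, 0.001]]
ft_force: [0.0, -0.4, -4.6]
grip_width: 0.0472
time_s: 41.4
position: [0.6124, 0.2818, 0.0476]
tool_rot: [[-0.932, -0.001, -0.361], [0.361, -0.0, -0.932], [0.001, -1.0, 0.001]]
ft_force: [-1.0, 0.1, -4.7]
grip_width: 0.0471
```

This is the full one (4.7 N). I'll carry it to the tray beside the trough.

```bash
python3 -m pendant '[[[0,0,0.6],0,0.3],[[0,0,0.9],0,0.3],[[0,0,0.6],0,0.3],[[-0.25,-0.45,0],0.2,0.3],[[-0.45,-0.9,0],0.5,0.3],[[-0.47,-0.9,0],0.5,0.3],[[-0.47,-0.9,0],0.5,0.3],[[-0.47,-0.9,0],0.5,0.3],[[-0.47,-0.9,0],0.5,0.3],[[-0.45,-0.9,0],0.4,0.3],[[-0.24,-0.35,0],0.1,0.3],[[0,0,0],0,0.3]]'; python3 -m pendant '[[[0,0,0],0,0.3],[[0,0,0],0,0.3]]'; python3 - <<'E'
from h import *
s=env.observe(); print(np.degrees(np.arctan2(s["tool_rot"][1][2],s["tool_rot"][0][2])))
S=shot("wrist","w27")
S=shot("side","x27"); S=shot("scene","y27")
E
```

```text
time_s: 42.4
position: [0.5133, 0.0939, 0.1113]
tool_rot: [[-0.996, -0.001, -0.093], [0.093, -0.0, -0.996], [0.001, -1.0, 0.001]]
ft_force: [0.9, 0.4, -4.4]
grip_width: 0.0468
time_s: 42.57
position: [0.5151, 0.0965, 0.1114]
tool_rot: [[-0.996, 0.001, -0.09], [0.09, 0.0, -0.996], [-0.001, -1.0, -0.0]]
ft_force: [-0.1, 0.3, -2.8]
grip_width: 0.0471
-95.18962918868274
```

View pics/w27.png

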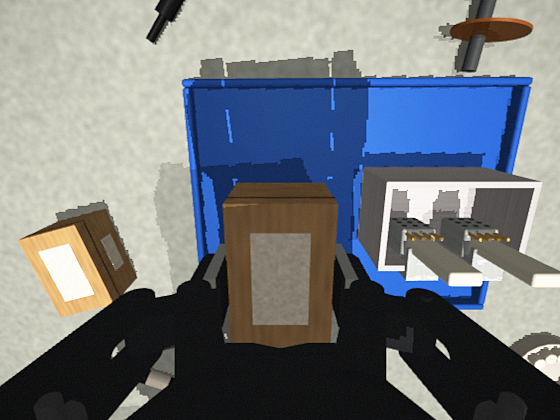

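View pics/y27.png

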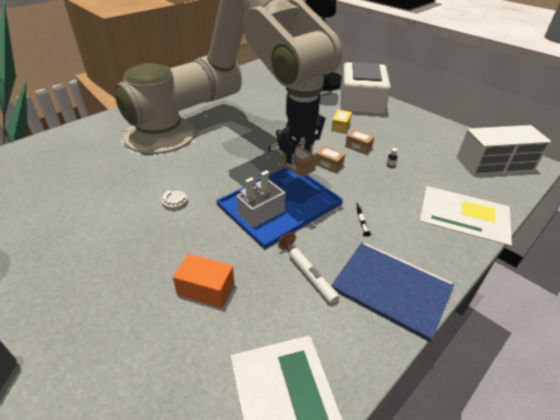

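```bash
python3 -m pendant '[[[0,0,-0.5],0,0.3],[[0,0,-0.8],0,0.3],[[0,0,-0.8],0,0.3],[[0,0,-0.4],0,0.3],[[0,0,-0.25],0,0.3],[[0,0,-0.12],0,0.3],[[0,0,0],0,0.3],[[0,0,0],0,0.3]]'; python3 -m pendant '[[[0,0,-0.04],0,0.3],[[0,0,0],0,0.85],[[0,0,0],0,0.85],[[0,0,0],0,0.85],[[0,0,0],0,0.85],[[0,0,0.5],0,0.85],[[0,0,1],0,0.85],[[0,0,1],0,0.85],[[0,0,1],0,0.85],[[0,0,1],0,0.85],[[0,0,1],0,1],[[0,0,0],0,1]]'; python3 - <<'E'
from h import *
S=shot("wrist","w28"); S=shot("scene","y28"); blobs(S,masks(S[0])["brown"],.036,.056)
S=shot("side","x28"); blobs(S,masks(S[0])["brown"],.036,.056)
W=cloud(S); print(S[0].shape)
E
```

```text
time_s: 43.38
position: [0.5151, 0.0961, 0.0258]
tool_rot: [[-0.996, 0.001, -0.09], [0.09, -0.0, -0.996], [-0.001, -1.0, -0.0]]
ft_force: [0.5, 0.1, -4.2]
grip_width: 0.0472
time_s: 44.38
position: [0.5167, 0.0959, 0.1949]
tool_rot: [[-0.996, 0.011, -0.09], [0.09, -0.0, -0.996], [-0.011, -1.0, -0.001]]
ft_force: [0.4, 1.0, 0.8]
grip_width: 0.0852
px [361. 139.] n 93 mean [0.4938 0.3997 0.0407] zmax 0.04394118395591861 rect [486.5 409.7] [70.1 48.9] 12.2
px [330. 156.] n 115 mean [0.4923 0.2569 0.041 ] zmax 0.04416447840699094 rect [484.4 264.5] [72.4 47.2] 9.3
px [297. 187.] n 194 mean [0.5289 0.0805 0.0448] zmax 0.04984406505154403 rect [519.3  91.8] [45.  68.4] 84.9
px [287. 236.] n 42 mean [ 0.6301 -0.0609  0.0412] zmax 0.04737467880652998 rect [630.1 -61.1] [34.   4.1] 73.9
px [204. 287.] n 375 mean [ 0.6184 -0.2765  0.0461] zmax 0.054989235842593895 rect [ 618.7 -275.9] [114.1  51.4] 59.0
px [305. 151.] n 173 mean [ 0.5741 -0.2354  0.0461] zmax 0.05550956504904597 rect [ 573.7 -235.4] [85.6  8.2] 28.6
px [275. 232.] n 409 mean [0.5122 0.1033 0.0464] zmax 0.05019227102943632 rect [514.6  96.5] [51.5 72.2] 86.0
px [252. 295.] n 526 mean [0.4801 0.2734 0.0418] zmax 0.04413030968797016 rect [482.3 269.2] [72.4 51.4] 9.4
px [212. 358.] n 776 mean [0.4819 0.4156 0.0418] zmax 0.044105425704325935 rect [483.8 413.2] [71.9 49.5] 9.9
(420, 560, 3)
```

View pics/x28.png

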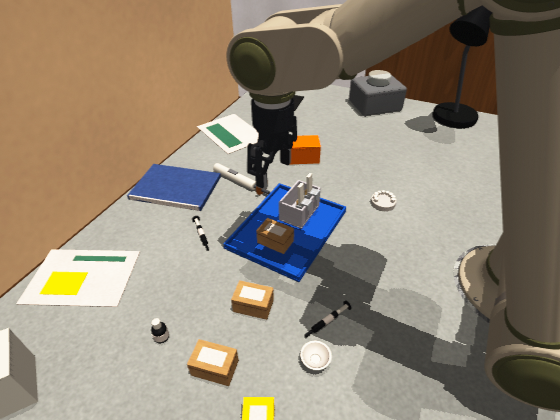

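View pics/w28.png

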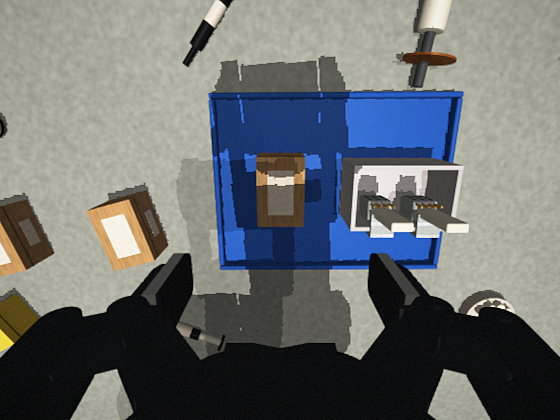

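```bash
python3 -m pendant '[[[0,0,0.5],0,1],[[0,0,0.5],0,1],[[0,0,0],0,1],[[0,0,0],0,1],[[0,0,0],0,1],[[0,0,0],0,1]]'; python3 - <<'E'
from h import *
S=shot("wrist","w29"); W=cloud(S)
for c in [(.4905,.001),(.487,-.043)]:
    k=(W[...,2]>.108)&(W[...,2]<.13)&(np.hypot(W[...,0]-c[0],W[...,1]-c[1])<.02)
    print(k.sum(),W[k].mean(0),W[k].max(0))
S=shot("scene","y29")
blobs(S,np.ones((420,560),bool),.006,.2,40,(.25,.8,-.5,.5))
print(env.observe()["time_s"]); print(env.close_job())
E
```

```text
time_s: 45.03
position: [0.5141, 0.0959, 0.2177]
tool_rot: [[-0.996, -0.002, -0.09], [0.09, 0.0, -0.996], [0.002, -1.0, 0.0]]
ft_force: [-0.3, 0.0, -0.0]
grip_width: 0.0854
232 [0.495  0.0016 0.1139] [0.4993 0.0098 0.1165]
233 [ 0.4907 -0.042   0.114 ] [ 0.4946 -0.034   0.1172]
px [341. 121.] n 310 mean [0.375  0.455  0.0325] zmax 0.04420472019574214 rect [366.7 470.2] [48.5 79.9] 25.0
px [303. 133.] n 140 mean [0.3241 0.3282 0.0161] zmax 0.02314248187642566 rect [326.9 324.9] [52.4 52. ] 66.1
px [360. 140.] n 468 mean [0.4909 0.4019 0.0317] zmax 0.04383220558703962 rect [485.3 409.9] [73.8 55.1] 9.6
px [284. 146.] n 88 mean [0.3328 0.2322 0.0107] zmax 0.014696835326832533 rect [332.3 232.1] [92.7 15.8] 63.8
px [330. 158.] n 537 mean [0.4894 0.2598 0.0319] zmax 0.043975388933672734 rect [483.3 268.5] [73.9 53.7] 8.6
px [393. 158.] n 145 mean [0.6122 0.3961 0.0302] zmax 0.055778023848652554 rect [611.5 397.8] [28.1 21.7] 25.7
px [294. 223.] n 6722 mean [0.5926 0.0001 0.0266] zmax 0.08042079707985209 rect [609.1  30.3] [263.2 401.9] 85.2
px [174. 199.] n 381 mean [ 0.3246 -0.157   0.0159] zmax 0.023772920462505565 rect [ 322.1 -154.2] [58.6 62.3] 7.0
px [363. 220.] n 153 mean [0.6981 0.1367 0.0109] zmax 0.015104189651045952 rect [690.8 140.8] [ 18.4 113.3] 51.3
px [204. 280.] n 2276 mean [ 0.606  -0.2675  0.0486] zmax 0.06171374496106277 rect [ 596.1 -261.1] [100.9  66.7] 27.4
45.1333
the job is handed in; nothing more can be done
None
```

The job is handed in at 45.1 s on the robot's clock. All parts of the task look done in my last images.

- **Trough:** The gripper cannot tilt, so I gripped the trough at its end, shook it until it swung, then rolled it over against the bench. It now stands mouth-up in the tray at about (0.503, -0.022).
- **Baskets:** I found two, and both hang on the trough's near long wall. Their tab tops are at about 0.1165 m, which puts their bases at 0.026 m, about 16 mm above the trough's bottom.
- **Boxes:** I lifted two of the three. The one at (0.483, 0.270) read about 0.5 N, so it is empty, and I set it back upright. The one at (0.613, 0.282) read 4.7 N, so it is the full one, and it stands upright in the tray at about (0.515, 0.096). I never touched the third.
- **Other things:** I touched none of the bystanders or look-alikes. In the last picture, those I measured were where they started to within a few millimetres.

No check failed. The cameras disagreed by about 1–3 mm. Shutting the gripper gave short 5–8 N upward readings, and seating the baskets gave up to about 13 N. I saw no sign of anything being knocked aside. While rolling the trough I pressed it onto the bench with up to about 25 N, under the 40 N limit.

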